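# Turn and refit dryer filter panels

## Robot

A 6-joint arm with a two-finger parallel gripper is mounted at the origin on the work surface. World frame = base frame: x ahead of the robot, y to its left, z up, the work surface at z = 0. Lengths are in m, angles in rad, forces in N, time in s.
With the tool pointing down it reaches from about 0.375 to 0.975 m from the base axis. Payload 3.8 kg.
Tool frame: the origin (TCP) lies on the centre line of the jaws, within the pads' length; the fingertips stand 17 mm ahead of it and the grasp point (between the pads) lies 2 mm behind it; z points along the fingers, y is the line along which they close (so a half turn about z gives the same grasp; the last joint's range is limited). The gripper opens to 85 mm and grips with 20 to 120 N. Pads are 22 mm wide; open, the fingers measure 114 mm over their backs; the gripper's body (76 mm by 85 mm) begins 54 mm behind the grasp point. The pads swing forward as they close: fully open they stand 13 mm farther back than shut.
Start: joints at [1.295, 0.264, 1.604, -0, 1.274, -0.037], TCP at [0.16, 0.656, 0.248] pointing down, gripper open.
Joint ranges: [-2.63, 2.63], [-0.94, 2.18], [0.31, 2.57], [-1.31, 4.45], [0, 2.66], [-2.55, 2.55]. Speed limits (rad/s): [2.57, 2.57, 3.14, 3.14, 3.14, 3.14].

## Interface

Orientations are given as [roll, pitch, yaw] about the fixed x, y, z axes, in that order (R = Rz(yaw) Ry(pitch) Rx(roll)).
In Python, from cell import monitor, cams, env gives the robot as it stands.
- The arm moves only by the tool send_rows, never from a script. Its argument "moves" is a list that holds one entry, the list of rows, each a list of 7 numbers: the opening, from -1 (shut) to 1 (fully open), then the shift along the tool's x, y, z normalised to -1 to 1, where 1 is 150 mm, then the turn, a rotation vector about the tool's x, y, z normalised to -1 to 1, where 1 is 180 degrees. A call has 1 to 10 rows; each row is the pose to reach, as a shift and turn from the pose commanded when the call began, along the tool's axes at that moment, turning the shorter way round; what a row does not reach only later rows make up. A row lasts 1/8 s, in which the tool goes at most 62.5 mm and 10.7 degrees, less where a joint would pass 70% of its speed; a pose out of reach is approached as far as the arm can. A call with a number of a shift or a turn outside -1 to 1 is refused whole. A call with a gripper value outside its range is refused whole. The fingers move at their own pace and stop on an object; the grip force is fixed at half the most. Time passes only in rows, so rows that repeat a pose let the fingers close. It gives the time, the measured TCP pose, the force, the opening and the grip force at its end, in the units of the state.
- monitor.sense(): the state, without advancing time (a new reading comes with each control period).
- cams.get_image(name): name is "side" or "top"; returns the picture (480x640x3 uint8, red, green, blue); there is no depth.
- cams.get_calibration(name): a dict with "fov_y" (degrees; the focal length in pixels is half the picture's height over the tangent of half this angle, whatever the lens; pixels are square), "cx", "cy" (the principal point, pixels), "dist" ([k1, k2, p1, p2, k3] as OpenCV has them; the pictures are not rectified), "camera_from_world" (4x4, takes a point from world to camera coordinates). Camera axes: x right, y down, z forward; pixel columns grow to the right and rows downward; lengths in m; the calibration is good to about 2 mm. A picture is of the moment at which its call begins. get_calibration takes no time and is no camera call.
- env.sign_off(): hands the job in; it is judged then, once.
The state is a dict: "clock": time; "joints": joint angles; "qvel": joint speeds; "tau": joint torques, N m; "ee_pos": TCP position; "ee_rot": TCP orientation; "wrist_force": force on the tool from outside, world axes, zero at the start; "torque": the same for the moment, N m; "opening": opening from 0.0 (shut) to 1.0 (fully open); "grasp_force": force on a finger pad.
Only numpy, scipy, OpenCV 4.12 (cv2) and the standard library are available. Lean on these libraries where they do the work, as an engineer would, in place of code of your own. Each camera call takes 0.05 s, during which the arm holds its last target. There are 200 camera calls.

## Task

Get the dryer's filter housing ready to go back: pick out the clothes pegs lying in its bays and drop them into the peg tub, and turn over every filter panel that lies upside down on the worktop (tip it up against the sloping steel stop) and lay it right way up, flat at the bottom of a bay of its own, lengthwise like the bay. Then turn all three wing knobs clockwise to their end stops so that their tabs close over the bays, even if a bay stays empty, and leave the other things on the worktop where they are.

Things in the scene. Friction and masses are not known exactly. Their poses are not given: they have to be found in the camera images.
- panel_a: Filter panel, 0.12 kg: grey tray 110 x 96 x 18 mm (x, y, z), one face (the back) flat, the other open with a 6 mm rim, 4 mm floor and a white grip bar along x through the middle, 12 mm wide, its top 16 mm from the back. Origin: centre of the back; z points out of the open face. Starts upside down (z down) before the stop, long side within 0.22 rad of the stop's x. May be absent.
- panel_b: Filter panel, 0.12 kg: grey tray 110 x 96 x 18 mm (x, y, z), one face (the back) flat, the other open with a 6 mm rim, 4 mm floor and a white grip bar along x through the middle, 12 mm wide, its top 16 mm from the back. Origin: centre of the back; z points out of the open face. Starts upside down (z down) before the stop, long side within 0.22 rad of the stop's x. May be absent.
- stop_board: Fixed steel stop, 270 mm wide (y). Origin: on the work surface, middle of the foot of its sloping face; x points level into the slope, away from the robot. The face steepens: 34 degrees to 14 mm height, 48 to 34 mm, 62 to its top edge, 66 mm up and 56 mm behind the foot. Behind it is free but for brackets at y = +-122 mm. A panel pushed in rides up and leans on it, upper edge some 18 mm above it.
- housing: Fixed white filter housing, 134 (x) x 286 (y) x 24 (z) mm, with two open bays side by side along y. Origin: centre of its underside, on the work surface.
- bay_left (a point): Centre of the floor (4 mm above the work surface) of the bay on the housing's +y side. The bay is 118 (x) x 104 (y) mm inside, 20 mm deep; its walls are 26 mm wide in y (they carry the knobs), 8 mm in x. Axes as the housing's; a panel goes in either way round along x.
- bay_right (a point): The same for the bay on the housing's -y side.
- peg_1: Wooden clothes peg, 72 (x) x 12 (y) x 12 (z) mm bar, 20 g, lying roughly across a bay of the housing (along y) at the start; up to two lie in a bay, about 37 mm apart. Origin: centre of its underside. May be absent.
- peg_2: Wooden clothes peg, 72 (x) x 12 (y) x 12 (z) mm bar, 20 g, lying roughly across a bay of the housing (along y) at the start; up to two lie in a bay, about 37 mm apart. Origin: centre of its underside. May be absent.
- peg_3: Wooden clothes peg, 72 (x) x 12 (y) x 12 (z) mm bar, 20 g, lying roughly across a bay of the housing (along y) at the start; up to two lie in a bay, about 37 mm apart. Origin: centre of its underside. May be absent.
- peg_4: Wooden clothes peg, 72 (x) x 12 (y) x 12 (z) mm bar, 20 g, lying roughly across a bay of the housing (along y) at the start; up to two lie in a bay, about 37 mm apart. Origin: centre of its underside. May be absent.
- peg_tub: Fixed open white tub, 90 (x) x 120 (y) x 40 (z) mm, 4 mm walls. Origin: centre of its underside, on the work surface.
- knob_left (a joint): Black wing knob, captive on the housing, on the outer wall on the housing's +y side, 130 mm from its centre. A steel tab under it (to 30 mm from the axis, lying along the wing) turns with it. Rad: starts at 0 to 0.15 (tab along the wall, bay free), grows clockwise seen from above, end stop at 1.4 (tab square over the bay's edge, 1 mm above the wall). Stays where left; 0.05 N m turns it.
- knob_middle (a joint): Black wing knob, captive on the housing, on the wall between the bays, tab to both sides. A steel tab under it (to 30 mm from the axis, lying along the wing) turns with it. Rad: starts at 0 to 0.15 (tab along the wall, bay free), grows clockwise seen from above, end stop at 1.4 (tab square over the bay's edge, 1 mm above the wall). Stays where left; 0.05 N m turns it.
- knob_right (a joint): Black wing knob, captive on the housing, on the outer wall on the housing's -y side, 130 mm from its centre. A steel tab under it (to 30 mm from the axis, lying along the wing) turns with it. Rad: starts at 0 to 0.15 (tab along the wall, bay free), grows clockwise seen from above, end stop at 1.4 (tab square over the bay's edge, 1 mm above the wall). Stays where left; 0.05 N m turns it.
- knob_left_grip (a point): Grip point of knob_left: on its vertical axis, halfway up the wing, 45 mm above the work surface. Wing 44 x 12 x 24 mm (33 to 57 mm above the work surface). The point's axes are the housing's at joint 0 and turn with the knob; the wing's length runs 0.171 rad clockwise (from above) of the point's x axis.
- knob_middle_grip (a point): Grip point of knob_middle: on its vertical axis, halfway up the wing, 45 mm above the work surface. Wing 44 x 12 x 24 mm (33 to 57 mm above the work surface). The point's axes are the housing's at joint 0 and turn with the knob; the wing's length runs 0.171 rad clockwise (from above) of the point's x axis.
- knob_right_grip (a point): Grip point of knob_right: on its vertical axis, halfway up the wing, 45 mm above the work surface. Wing 44 x 12 x 24 mm (33 to 57 mm above the work surface). The point's axes are the housing's at joint 0 and turn with the knob; the wing's length runs 0.171 rad clockwise (from above) of the point's x axis.
- detergent: Bystander: white bottle, 80 mm across, 220 mm tall. Origin under its centre.
- softener_can: Bystander: metal can, 60 mm across, 130 mm tall. Origin under its centre.
- dosing_cup: Bystander: clear cup, 60 mm across, 50 mm tall. Origin under its centre.
- soap: Bystander: bar of soap 80 x 55 x 25 mm. Origin under its centre.
- brush: Bystander: scrubbing brush about 200 mm long. Origin in it.
- mug: Bystander: white mug, 80 mm across, 90 mm tall. Origin under its centre.
- stain_jar: Bystander: jar, 60 mm across, 80 mm tall. Origin under its centre.
Not all that is in view belongs to the job. Leave any blue look-alike of the peg_4 alone. What is shaped like the peg_3 but turquoise is not meant.

How it is judged:
On the way, in this order (a step that is already met when the one before it is completed fails the run):
1. pegs in the tub and every panel right way up in a bay of its own (angle between each of panel_a, panel_b's own z axis and vertical below 0.08 rad and ((horizontal distance between panel_a and bay_left below 0.012 m and z of panel_a in the frame of bay_left below 0.004 m and angle between the x axis of panel_a and the x axis of bay_left, either way round below 0.15 rad) or (horizontal distance between panel_a and bay_right below 0.012 m and z of panel_a in the frame of bay_right below 0.004 m and angle between the x axis of panel_a and the x axis of bay_right, either way round below 0.15 rad)) and ((horizontal distance between panel_b and bay_left below 0.012 m and z of panel_b in the frame of bay_left below 0.004 m and angle between the x axis of panel_b and the x axis of bay_left, either way round below 0.15 rad) or (horizontal distance between panel_b and bay_right below 0.012 m and z of panel_b in the frame of bay_right below 0.004 m and angle between the x axis of panel_b and the x axis of bay_right, either way round below 0.15 rad)) and x of peg_1 in the frame of peg_tub between -0.043 and 0.043 m and y of peg_1 in the frame of peg_tub between -0.058 and 0.058 m and z of each of peg_1, peg_2, peg_3, peg_4 in the frame of peg_tub below 0.036 m and x of peg_2 in the frame of peg_tub between -0.043 and 0.043 m and y of peg_2 in the frame of peg_tub between -0.058 and 0.058 m and x of peg_3 in the frame of peg_tub between -0.043 and 0.043 m and y of peg_3 in the frame of peg_tub between -0.058 and 0.058 m and x of peg_4 in the frame of peg_tub between -0.043 and 0.043 m and y of peg_4 in the frame of peg_tub between -0.058 and 0.058 m), for 0.2 s.
2. all three knobs at their end stops, panels and pegs still in place (all of step 1 and value of joint each of knob_left, knob_middle, knob_right above 1.3 rad), for 0.2 s.
At the end, for the whole second after the job is handed in: Every panel present lies right way up (within 0.08 rad), flat on the floor of a bay (origin within 12 mm of the bay's centre, less than 4 mm above its floor, x axes within 0.15 rad either way round); every peg present lies inside the tub; all three knobs read over 1.3 rad; the pegs at rest (all of step 2 and linear speed of each of peg_1, peg_2, peg_3, peg_4 below 0.02 m/s); the robot touches nothing.
It fails at once if a bystander is moved more than 40 mm (distance of any of detergent, softener_can, dosing_cup, soap, brush, mug, stain_jar from where it was at the start of the episode above 0.04 m).
Of panel_a, panel_b only 1 to 2 are there at a start; the rules pass over those that are not, and their reading is None.
Of peg_1, peg_2, peg_3, peg_4 only 2 to 4 are there at a start; the rules pass over those that are not, and their reading is None.
At some moment in a run one of panel_a, panel_b may be knocked a few centimetres aside while the robot is not near it.
Once in a run the grip may slacken for a moment while it holds something.
It also fails if it takes over 210 s, if anything falls off the work surface, if the arm or the gripper's body presses on something with over 40 N, if the wrist force passes 120 N, or if a joint passes its speed limit or range.

## Working session

There is one attempt and no reset: what is moved stays moved. The work goes in short steps, Python scripts to look and compute and a tool call to move; the robot and the scene stay as the last step left them, time stands still between calls to the robot, and variables do not carry over. Pictures are saved under pics/ and viewed, at most 14 in all, crops included, and the job is handed in when it is done.

Besides the shell and the picture viewer there is one more tool, called by a JSON object that holds its "api" and its "payload". send_rows: Moves the arm, as the interface text tells. Its arguments: {"type":"object","properties":{"moves":{"type":"array"}},"required":["moves"]}

```bash
ls; mkdir -p pics; python3 - <<'E'
from cell import monitor,cams,env
import cv2
for n in("top","side"):
    im=cams.get_image(n); cv2.imwrite(f"pics/{n}0.png",im[:,:,::-1])
    c=cams.get_calibration(n); print(n,c)
print(monitor.sense())
E
```

```text
pics
top {'fov_y': 53.89259112037339, 'cx': 320.6524733450505, 'cy': 234.7361388275731, 'dist': array([-0.0672918,  0.       ,  0.       ,  0.       ,  0.       ]), 'camera_from_world': array([[ 0.02830854, -0.99931493,  0.02383898, -0.03590292],
       [-0.98742702, -0.03166628, -0.15487129,  0.51887683],
       [ 0.15552009, -0.01915507, -0.98764699,  1.30728902],
       [ 0.        ,  0.        ,  0.        ,  1.        ]])}
side {'fov_y': 55.96135339185999, 'cx': 310.12689382376584, 'cy': 243.6758914784399, 'dist': array([0.00926223, 0.        , 0.        , 0.        , 0.        ]), 'camera_from_world': array([[ 0.65763404, -0.75325226, -0.01133611, -0.36288361],
       [-0.57706272, -0.49402278, -0.65033846,  0.34298341],
       [ 0.48426862,  0.43422635, -0.75955999,  0.78649598],
       [ 0.        ,  0.        ,  0.        ,  1.        ]])}
{'clock': 0.1, 'joints': array([ 1.29510701e+00,  2.64676199e-01,  1.60523905e+00, -1.65109559e-06,
        1.27368654e+00, -3.69222943e-02]), 'qvel': array([-3.36787867e-04, -1.46536285e-03, -1.95461608e-03, -1.54403367e-03,
        6.78174600e-05,  6.40396127e-04]), 'tau': array([ 2.39648172e-03, -5.16704750e+01, -3.68595672e+01, -4.90582568e-05,
        6.27026908e-03, -2.04034443e-06]), 'ee_pos': array([0.15948855, 0.65524851, 0.2470867 ]), 'ee_rot': array([-3.13958483e+00, -7.25882285e-05,  2.90282604e+00]), 'wrist_force': array([-0.19697419,  0.50159085, -0.09036262]), 'torque': array([-0.0282842 , -0.00099353,  0.00719311]), 'grasp_force': 0.0, 'opening': 1.0000299870180656}
```

View pics/top0.png

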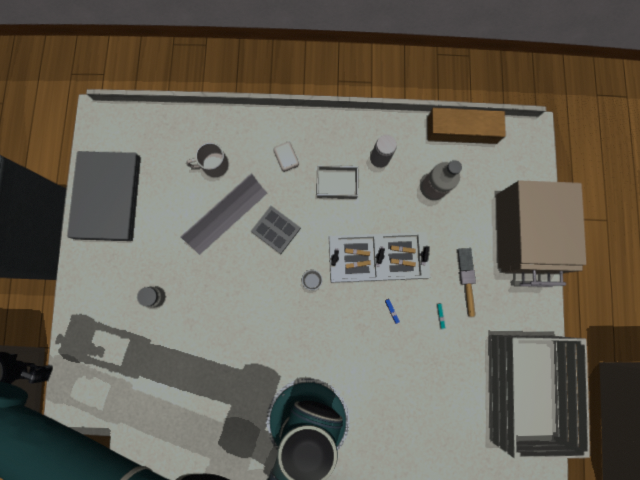

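View pics/side0.png

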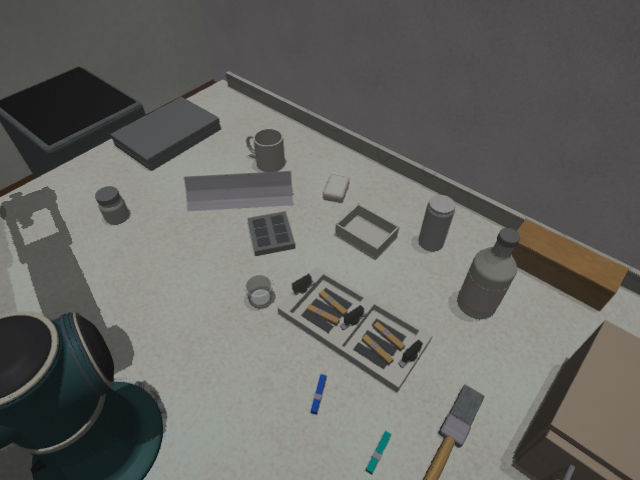

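```bash
cat > h.py <<'E'
import numpy as np, cv2
from scipy.spatial.transform import Rotation as R
from cell import monitor,cams,env
def cal(n):
    c=cams.get_calibration(n); f=240/np.tan(np.radians(c['fov_y'])/2)
    return np.array([[f,0,c['cx']],[0,f,c['cy']],[0,0,1]]),np.array(c['dist'],float),np.array(c['camera_from_world'])
def ray(n,uv):
    K,d,T=cal(n); p=cv2.undistortPoints(np.array(uv,float).reshape(-1,1,2),K,d)[:,0]
    v=np.c_[p,np.ones(len(p))]@T[:3,:3]; return -T[:3,:3].T@T[:3,3],v/np.linalg.norm(v,axis=1)[:,None]
def plane(n,uv,z):
    o,v=ray(n,uv); return o+v*((z-o[2])/v[:,2])[:,None]
def tri(a,b):
    """top px, side px -> 3D, miss"""
    out=[]
    for p,q in zip(a,b):
        o1,v1=ray('top',[p]);o2,v2=ray('side',[q]);v1,v2=v1[0],v2[0]
        s,t=np.linalg.lstsq(np.c_[v1,-v2],o2-o1,rcond=None)[0]
        A,B=o1+s*v1,o2+t*v2; out.append(np.r_[(A+B)/2,np.linalg.norm(A-B)])
    return np.array(out)
def proj(n,P):
    K,d,T=cal(n); return cv2.projectPoints(np.array(P,float).reshape(-1,3),cv2.Rodrigues(T[:3,:3])[0],T[:3,3],K,d)[0][:,0]
def snap(tag):
    r={}
    for n in('top','side'):
        r[n]=cams.get_image(n)[:,:,::-1].copy(); cv2.imwrite(f'pics/{n}_{tag}.png',r[n])
    return r
def crop(im,x0,y0,x1,y1,s,name):
    cv2.imwrite(name,cv2.resize(im[y0:y1,x0:x1],None,fx=s,fy=s,interpolation=cv2.INTER_CUBIC))
def state():
    s=monitor.sense(); print('t',round(s['clock'],2),'pos',s['ee_pos'].round(4),'rpy',s['ee_rot'].round(3),'F',s['wrist_force'].round(1),'open',round(float(s['opening']),3),'g',round(float(s['grasp_force']),1)); return s
def go(pos,rot):
    """target pose -> normalised shift,turn from present measured pose"""
    s=state(); R0=R.from_euler('xyz',s['ee_rot']); d=R0.inv().apply(np.array(pos)-s['ee_pos'])/.15
    w=(R0.inv()*R.from_euler('xyz',rot)).as_rotvec()/np.pi
    print('shift',d.round(3),'turn',w.round(4))
E
python3 - <<'E'
from h import *
t=cv2.imread('pics/top0.png');s=cv2.imread('pics/side0.png')
crop(t,175,130,455,300,2.8,'pics/tc.png');crop(s,180,165,440,395,2.6,'pics/sc.png')
E
```

```text
(no output)
```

View pics/tc.png

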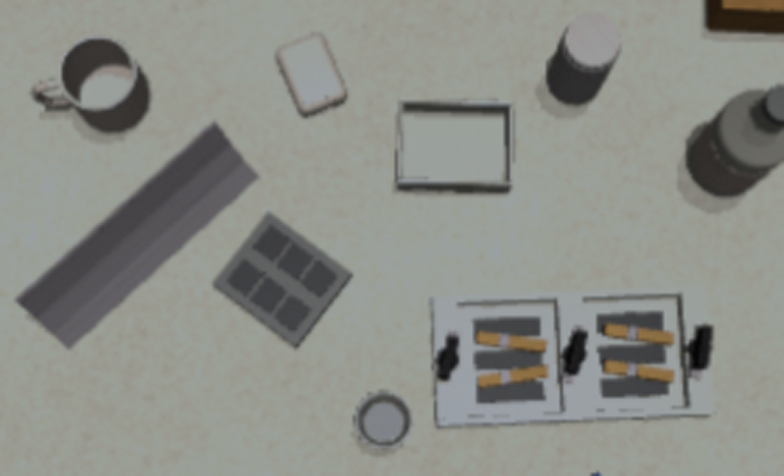

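View pics/sc.png

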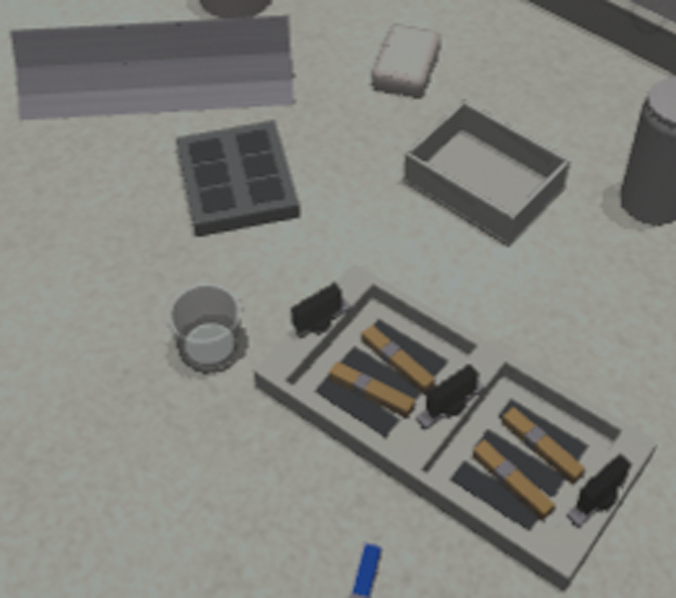

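```bash
python3 - <<'E'
from h import *
t=cv2.imread('pics/top0.png');s=cv2.imread('pics/side0.png')
def blobs(im,m,box,amin,lab):
    x0,y0,x1,y1=box; mm=np.zeros_like(m);mm[y0:y1,x0:x1]=m[y0:y1,x0:x1]
    mm=cv2.resize(mm,None,fx=1,fy=1)
    n,l,st,c=cv2.connectedComponentsWithStats(mm.astype(np.uint8),connectivity=8); out=[]
    for i in range(1,n):
        if st[i,4]>=amin:
            pts=np.argwhere(l==i)[:,::-1].astype(float); r=cv2.minAreaRect(pts.astype(np.float32))
            out.append((c[i],st[i,4],r)); print(lab,c[i].round(1),st[i,4],[np.round(q,1) for q in r])
    return out
for im,n,bx in((t,'top',(325,228,432,285)),(s,'side',(275,265,440,400))):
    h=cv2.cvtColor(im,cv2.COLOR_BGR2HSV)
    w=(h[...,0]>5)&(h[...,0]<25)&(h[...,1]>100)
    for c in blobs(im,w,bx,10,n+' peg'):
        b=cv2.boxPoints(c[2]); 
        P=plane(n,[c[0]],.016)[0]; 
        e=sorted([(np.linalg.norm(b[0]-b[1]),0),(np.linalg.norm(b[1]-b[2]),1)])[1][1]
        q=plane(n,[b[e],b[e+1]],.016);print('   ',P.round(4),'yaw',np.arctan2(*(q[1]-q[0])[[1,0]]).round(3))
    k=im.max(2)<38
    for c in blobs(im,k,bx,15,n+' knob'): print('   ',plane(n,[c[0]],.045)[0].round(4))
# manual corners
T=lambda p:np.array(p)/2.8+[175,130]-.32
S=lambda p:np.array(p)/2.6+[180,165]-.31
gt=cv2.cvtColor(t,cv2.COLOR_BGR2GRAY);gs=cv2.cvtColor(s,cv2.COLOR_BGR2GRAY)
def sub(g,p): 
    p=np.array(p,np.float32).reshape(-1,1,2).copy(); return cv2.cornerSubPix(g,p,(3,3),(-1,-1),(3,50,.01))[:,0]
pt=[T(p) for p in[(269,213),(352,274),(297,348),(213,284)]]
ps=[S(p) for p in[(177,137),(275,122),(298,212),(195,230)]] 
# order top: N,E,S,W ; side: corners back-left, back-right, front-right, front-left
pt2=sub(gt,pt);ps2=sub(gs,ps);print(np.round(pt,1),pt2.round(1));print(np.round(ps,1),ps2.round(1))
print('panel top z18',plane('top',pt2,.018).round(4)); print('panel side z18',plane('side',ps2,.018).round(4))
ht=[T(p) for p in[(432,297),(711,293),(711,414),(436,427)]]; h2=sub(gt,ht);print(np.round(ht,1),h2.round(1));print('housing z24',plane('top',h2,.024).round(4))
tt=[T(p) for p in[(400,102),(512,102),(510,188),(397,187)]]; print('tub z40',plane('top',tt,.04).round(4))
st=[S(p) for p in[(464,104),(567,165),(512,222),(406,157)]]; print('tub side z40',plane('side',st,.04).round(4)); print('tub tri',tri(tt,st).round(4))
bt=[T(p) for p in[(214,122),(257,177),(70,348),(17,299)]]; bs=[S(p) for p in[(290,17),(294,104),(20,118),(12,31)]]
print('board tri',tri(bt,bs).round(4)); print('foot z0',plane('top',bt[1:3],0).round(4),plane('side',bs[1:3],0).round(4))
E
```

```text
Traceback (most recent call last):
cv2.error: OpenCV(4.12.0) :-1: error: (-5:Bad argument) in function 'resize'
> Overload resolution failed:
>  - src data type = bool is not supported
>  - Expected Ptr<cv::UMat> for argument 'src'
```

```bash
cat > m.py <<'E'
from h import *
def blobs(m,box,amin):
    x0,y0,x1,y1=box; mm=np.zeros(m.shape,np.uint8);mm[y0:y1,x0:x1]=m[y0:y1,x0:x1]
    n,l,st,c=cv2.connectedComponentsWithStats(mm,connectivity=8)
    return [(c[i],st[i,4],cv2.minAreaRect(np.argwhere(l==i)[:,::-1].astype(np.float32))) for i in range(1,n) if st[i,4]>=amin]
def wood(im):
    h=cv2.cvtColor(im,cv2.COLOR_BGR2HSV); return (h[...,0]>5)&(h[...,0]<25)&(h[...,1]>100)
def axis(n,r,z):
    b=cv2.boxPoints(r);e=int(np.linalg.norm(b[1]-b[2])>np.linalg.norm(b[0]-b[1])); q=plane(n,[b[e],b[e+1]],z)
    return np.arctan2(*(q[1]-q[0])[[1,0]])
gray=lambda im:cv2.cvtColor(im,cv2.COLOR_BGR2GRAY)
def sub(g,p): 
    p=np.array(p,np.float32).reshape(-1,1,2).copy(); return cv2.cornerSubPix(g,p,(3,3),(-1,-1),(3,50,.01))[:,0]
E
python3 - <<'E'
from m import *
t=cv2.imread('pics/top0.png');s=cv2.imread('pics/side0.png')
for im,n,bx in((t,'top',(325,228,432,285)),(s,'side',(275,265,440,400))):
    for c in blobs(wood(im),bx,5): print(n,'peg',c[0].round(1),c[1],plane(n,[c[0]],.016)[0].round(4),'yaw',axis(n,c[2],.016).round(3))
    for c in blobs(im.max(2)<38,bx,12): print(n,'knob',c[0].round(1),c[1],plane(n,[c[0]],.045)[0].round(4),'yaw',axis(n,c[2],.045).round(3))
T=lambda p:np.array(p)/2.8+[175,130]-.32
S=lambda p:np.array(p)/2.6+[180,165]-.31
gt,gs=gray(t),gray(s)
pt=[T(p) for p in[(269,213),(352,274),(297,348),(213,284)]]
ps=[S(p) for p in[(177,137),(275,122),(298,212),(195,230)]] 
pt2=sub(gt,pt);ps2=sub(gs,ps);print(np.abs(pt-pt2).max(),np.abs(ps-ps2).max())
print('panel top z18',plane('top',pt2,.018).round(4)); print('panel side z18',plane('side',ps2,.018).round(4))
ht=[T(p) for p in[(432,297),(711,293),(711,414),(436,427)]]; h2=sub(gt,ht);print(np.round(ht,1),h2.round(1));print('housing z24',plane('top',h2,.024).round(4))
tt=[T(p) for p in[(400,102),(512,102),(510,188),(397,187)]]; print('tub z40',plane('top',tt,.04).round(4))
st=[S(p) for p in[(464,104),(567,165),(512,222),(406,157)]]; print('tub side z40',plane('side',st,.04).round(4)); print('tub tri',tri(tt,st).round(4))
bt=[T(p) for p in[(214,122),(257,177),(70,348),(17,299)]]; bs=[S(p) for p in[(290,17),(294,104),(20,118),(12,31)]]
print('board tri',tri(bt,bs).round(4)); print('foot z0',plane('top',bt[1:3],0).round(4),plane('side',bs[1:3],0).round(4))
E
```

```text
top peg [394.6 247.6] 31 [ 0.4927 -0.237   0.016 ] yaw -1.54
top peg [408.3 249.8] 50 [ 0.4874 -0.2775  0.016 ] yaw -1.706
top peg [348.7 250.4] 30 [ 0.4803 -0.1033  0.016 ] yaw -1.54
top peg [362.9 252.7] 52 [ 0.4748 -0.1446  0.016 ] yaw -1.739
top peg [394.4 260.8] 32 [ 0.4542 -0.2368  0.016 ] yaw -1.541
top peg [363.3 263. ] 47 [ 0.4449 -0.1463  0.016 ] yaw -1.541
top peg [408.3 263.4] 44 [ 0.4477 -0.2773  0.016 ] yaw -1.683
top peg [349.4 265.6] 26 [ 0.4362 -0.1063  0.016 ] yaw -1.541
top knob [424.5 254.1] 75 [ 0.4726 -0.3178  0.045 ] yaw 3.136
top knob [379.7 255.7] 67 [ 0.4643 -0.1894  0.045 ] yaw -0.113
top knob [334.4 258. ] 52 [ 0.4538 -0.0609  0.045 ] yaw -3.118
side peg [324.1 294.4] 40 [ 0.4782 -0.104   0.016 ] yaw -1.635
side peg [338.1 306.4] 83 [ 0.4743 -0.1452  0.016 ] yaw -1.655
side peg [311.9 308. ] 46 [ 0.4358 -0.1064  0.016 ] yaw -1.391
side peg [329.7 316.6] 99 [ 0.4439 -0.1476  0.016 ] yaw -1.392
side peg [379.  326.6] 54 [ 0.4906 -0.2376  0.016 ] yaw -1.768
side peg [395.  340.3] 107 [ 0.4861 -0.279   0.016 ] yaw -1.668
side peg [367.6 339.5] 64 [ 0.4525 -0.2
[... 715 characters left out ...]
]
tub z40 [[ 0.7229 -0.0054  0.04  ]
 [ 0.7271 -0.1227  0.04  ]
 [ 0.6345 -0.122   0.04  ]
 [ 0.6316 -0.005   0.04  ]]
tub side z40 [[ 0.7211 -0.0083  0.04  ]
 [ 0.7189 -0.1251  0.04  ]
 [ 0.6329 -0.1266  0.04  ]
 [ 0.6331 -0.0096  0.04  ]]
tub tri [[ 7.245e-01 -5.600e-03  3.570e-02  7.000e-04]
 [ 7.287e-01 -1.222e-01  3.040e-02  3.800e-03]
 [ 6.369e-01 -1.234e-01  3.350e-02  2.000e-03]
 [ 6.341e-01 -6.300e-03  3.610e-02  4.200e-03]]
board tri [[ 0.6895  0.1843  0.06    0.0014]
 [ 0.6481  0.1441 -0.0027  0.0008]
 [ 0.457   0.3303  0.0027  0.0017]
 [ 0.498   0.3725  0.0632  0.0018]]
foot z0 [[0.6472 0.144  0.    ]
 [0.458  0.3305 0.    ]] [[ 0.6465  0.1419  0.    ]
 [ 0.4576  0.3332 -0.    ]]
```

Top crop: the panel lies upside down with its centre at about (276,229), the slope is at (225,214) and the tub at (337,182). Peg-like things: wooden (357,251), (357,265), (402,249), (402,261), blue (392,311) and turquoise (441,315). The four wooden ones are the pegs and the coloured two are decoys. Only one panel is present. The dark box at (104,195) is not a panel.

{"api": "send_rows", "payload": {"moves": [[[-0.4,-0.3,-0.25,0,0,0,0.06],[-0.4,-0.6,-0.5,0,0,0,0.12],[-0.4,-0.87,-0.75,0,0,0,0.18],[-0.4,-0.87,-0.75,0,0,0,0.24],[-0.4,-0.87,-0.75,0,0,0,0.3],[-0.4,-0.87,-0.75,0,0,0,0.36],[-0.4,-0.87,-0.75,0,0,0,0.424],[-0.4,-0.87,-0.75,0,0,0,0.424],[-0.4,-0.87,-0.75,0,0,0,0.424]]]}}

```text
clock: 1.23
ee_pos: [0.2597, 0.5155, 0.248]
ee_rot: [-3.141, 0.0, 1.574]
wrist_force: [-0.4, -0.1, 0.1]
opening: 0.302
grasp_force: 0.0
```

{"api": "send_rows", "payload": {"moves": [[[-0.4,-0.4,0.2,0,0,0,0],[-0.4,-0.8,0.4,0,0,0,0],[-0.4,-1,0.48,0,0,0,0]]]}}

```text
clock: 1.6
ee_pos: [0.3325, 0.3637, 0.2482]
ee_rot: [3.141, 0.0, 1.573]
wrist_force: [-0.2, -0.3, 0.2]
opening: 0.301
grasp_force: 0.0
```

{"api": "send_rows", "payload": {"moves": [[[-0.4,-0.4,0.2,0,0,0,0],[-0.4,-0.8,0.4,0,0,0,0],[-0.4,-1,0.48,0,0,0,0]]]}}

```text
clock: 1.98
ee_pos: [0.4046, 0.2135, 0.2485]
ee_rot: [3.141, 0.0, 1.572]
wrist_force: [0.4, -0.5, 0.1]
opening: 0.301
grasp_force: 0.0
```

{"api": "send_rows", "payload": {"moves": [[[-0.4,-0.4,0.2,0,0,0,0],[-0.4,-0.8,0.4,0.3,0,0,0],[-0.4,-1,0.48,0.6,0,0,0]]]}}

```text
clock: 2.35
ee_pos: [0.4748, 0.0723, 0.1698]
ee_rot: [3.136, -0.0, 1.572]
wrist_force: [0.3, 0.6, -0.4]
opening: 0.298
grasp_force: 0.0
```

{"api": "send_rows", "payload": {"moves": [[[-0.4,-0.4,0,0,0,0,0],[-0.4,-0.8,0,0,0,0,0],[-0.4,-1,0,0.2,0,0,0],[-0.4,-1,0,0.2,0,0,0],[-0.4,-1,0,0.2,0,0,0]]]}}

```text
clock: 2.98
ee_pos: [0.4722, -0.0754, 0.1388]
ee_rot: [-3.141, -0.001, 1.571]
wrist_force: [0.1, 0.2, 0.7]
opening: 0.305
grasp_force: 0.0
```

{"api": "send_rows", "payload": {"moves": [[[-0.4,-0.36,0.025,0,0,0,0],[-0.4,-0.36,0.025,0.25,0,0,0],[-0.4,-0.36,0.025,0.5,0,0,0],[-0.4,-0.36,0.025,0.65,0,0,0],[-0.4,-0.36,0.025,0.765,0,0,0],[-0.4,-0.36,0.025,0.765,0,0,0],[-1,-0.36,0.025,0.765,0,0,0],[-1,-0.36,0.025,0.765,0,0,0],[-1,-0.36,0.025,0.765,0,0,0]]]}}

```text
clock: 4.1
ee_pos: [0.4769, -0.1301, 0.0249]
ee_rot: [3.139, 0.001, 1.571]
wrist_force: [-0.1, -0.4, 3.5]
opening: 0.115
grasp_force: 61.6
```

{"api": "send_rows", "payload": {"moves": [[[-1,0,0,-0.35,0,0,0],[-1,0,0.1,-0.6,0,0,0],[-1,0.15,0.45,-0.6,0,0,0],[-1,0.3,0.8,-0.6,0,0,0],[-1,0.43,1,-0.6,0,0,0],[-1,0.43,1,-0.6,0,0,0]]]}}

```text
clock: 4.85
ee_pos: [0.6281, -0.0642, 0.1142]
ee_rot: [3.14, 0.0, 1.573]
wrist_force: [-1.2, 0.9, -0.3]
opening: 0.116
grasp_force: 61.2
```

{"api": "send_rows", "payload": {"moves": [[[-1,0,0.35,0,0,0,0],[-1,0,0.45,0,0,0,0],[-1,0,0.45,0.2,0,0,0],[-1,0,0.45,0.4,0,0,0],[-1,0,0.45,0.4,0,0,0],[-0.6,0,0.45,0.4,0,0,0],[-0.4,0,0.45,0.4,0,0,0],[-0.4,0,0.45,0.3,0,0,0],[-0.4,0,0.45,0,0,0,0]]]}}

```text
clock: 5.98
ee_pos: [0.6914, -0.0651, 0.1128]
ee_rot: [-3.137, -0.001, 1.571]
wrist_force: [-0.6, -0.3, 0.3]
opening: 0.297
grasp_force: 0.0
```

```bash
python3 - <<'E'
from m import *
r=snap('a'); state()
crop(r['top'],310,150,450,290,4,'pics/a.png')
for n,bx in(('top',(312,160,432,285)),('side',(275,190,440,400))):
    for c in blobs(wood(r[n]),bx,5): print(n,'peg',c[0].round(1),c[1],plane(n,[c[0]],.016)[0].round(4),'yaw',axis(n,c[2],.016).round(3))
E
```

```text
t 6.08 pos [ 0.6983 -0.066   0.1224] rpy [3.129e+00 2.000e-03 1.571e+00] F [ 0.8 -0.9  1.3] open 0.299 g 0.0
top peg [394.5 247.6] 30 [ 0.4925 -0.2368  0.016 ] yaw -1.738
top peg [408.4 249.9] 49 [ 0.4873 -0.2777  0.016 ] yaw -1.682
top peg [394.4 260.8] 32 [ 0.4542 -0.2368  0.016 ] yaw -1.541
top peg [365.5 263. ] 34 [ 0.4451 -0.1527  0.016 ] yaw -1.541
top peg [408.3 263.4] 44 [ 0.4477 -0.2773  0.016 ] yaw -1.683
side peg [311.7 308.2] 49 [ 0.4352 -0.1064  0.016 ] yaw -1.391
side peg [329.4 316.9] 96 [ 0.443  -0.1475  0.016 ] yaw -1.391
side peg [379.  326.6] 54 [ 0.4906 -0.2375  0.016 ] yaw -1.768
side peg [395.  340.3] 102 [ 0.4861 -0.279   0.016 ] yaw -1.695
side peg [367.6 339.5] 64 [ 0.4524 -0.2373  0.016 ] yaw -1.747
side peg [383.3 354.1] 117 [ 0.447  -0.2787  0.016 ] yaw -1.747
```

{"api": "send_rows", "payload": {"moves": [[[-0.4,0,-0.35,0,0,0,0],[-0.4,-0.22,-0.7,0,0,0,0],[-0.4,-0.44,-1,0,0,0,0],[-0.4,-0.44,-1,0,0,0,0]]]}}

```text
clock: 6.58
ee_pos: [0.5405, -0.1328, 0.1146]
ee_rot: [-3.141, 0.0, 1.568]
wrist_force: [-0.2, 0.1, 0.9]
opening: 0.303
grasp_force: 0.0
```

{"api": "send_rows", "payload": {"moves": [[[-0.4,0,-0.35,0,0,0,0],[-0.4,0,-0.68,0,0,0,0],[-0.4,0,-0.68,0,0,0,0],[-0.4,0,-0.68,0.25,0,0,0],[-0.4,0,-0.68,0.45,0,0,0],[-0.4,0,-0.68,0.59,0,0,0],[-0.4,0,-0.68,0.59,0,0,0],[-1,0,-0.68,0.59,0,0,0],[-1,0,-0.68,0.59,0,0,0],[-1,0,-0.68,0.59,0,0,0]]]}}

```text
clock: 7.82
ee_pos: [0.4429, -0.1318, 0.0266]
ee_rot: [3.139, 0.001, 1.571]
wrist_force: [-0.2, 0.2, 3.3]
opening: 0.109
grasp_force: 60.4
```

{"api": "send_rows", "payload": {"moves": [[[-1,0,0,-0.35,0,0,0],[-1,0,0.1,-0.6,0,0,0],[-1,0.15,0.45,-0.6,0,0,0],[-1,0.3,0.8,-0.6,0,0,0],[-1,0.44,1,-0.6,0,0,0],[-1,0.44,1,-0.6,0,0,0]]]}}

```text
clock: 8.57
ee_pos: [0.5936, -0.0641, 0.1159]
ee_rot: [3.14, 0.0, 1.573]
wrist_force: [-0.7, -0.1, -0.2]
opening: 0.109
grasp_force: 60.0
```

{"api": "send_rows", "payload": {"moves": [[[-1,0,0.35,0,0,0,0],[-1,0,0.48,0,0,0,0],[-1,0,0.48,0.2,0,0,0],[-1,0,0.48,0.4,0,0,0],[-1,0,0.48,0.4,0,0,0],[-0.6,0,0.48,0.4,0,0,0],[-0.4,0,0.48,0.4,0,0,0],[-0.4,0,0.48,0.3,0,0,0],[-0.4,0,0.48,0,0,0,0]]]}}

```text
clock: 9.7
ee_pos: [0.6612, -0.0651, 0.1143]
ee_rot: [-3.136, -0.001, 1.571]
wrist_force: [0.9, 0.4, 0.2]
opening: 0.296
grasp_force: 0.0
```

{"api": "send_rows", "payload": {"moves": [[[-0.4,-0.4,0,0,0,0,0],[-0.4,-0.7,-0.3,0,0,0,0],[-0.4,-1,-0.6,0,0,0,0],[-0.4,-1,-0.6,0,0,0,0]]]}}

```text
clock: 10.2
ee_pos: [0.571, -0.2182, 0.1169]
ee_rot: [3.142, 0.001, 1.566]
wrist_force: [0.5, -0.2, 0.1]
opening: 0.302
grasp_force: 0.0
```

```bash
python3 - <<'E'
from m import *
r=snap('b'); state()
a=cv2.resize(r['top'][150:290,310:450],None,fx=2.8,fy=2.8,interpolation=2);b=cv2.resize(r['side'][190:400,240:450],(392,392),interpolation=2)
cv2.imwrite('pics/b.png',np.hstack([a,b]))
for n,bx in(('top',(312,160,432,285)),('side',(275,190,440,400))):
    for c in blobs(wood(r[n]),bx,5): print(n,'peg',c[0].round(1),c[1],plane(n,[c[0]],.016)[0].round(4))
E
```

```text
t 10.3 pos [ 0.5738 -0.2162  0.117 ] rpy [3.139e+00 1.000e-03 1.569e+00] F [ 1.4  0.3 -0.1] open 0.299 g 0.0
top peg [329.1 179.4] 27 [ 0.6905 -0.0411  0.016 ]
top peg [342.5 180. ] 36 [ 0.6902 -0.0809  0.016 ]
top peg [329.1 189.3] 25 [ 0.6603 -0.0418  0.016 ]
top peg [342.1 189.8] 40 [ 0.6602 -0.0803  0.016 ]
side peg [360.2 224.9] 23 [ 0.6896 -0.0404  0.016 ]
side peg [374.5 233.4] 52 [ 0.6894 -0.0829  0.016 ]
side peg [353.2 231.4] 13 [ 0.6619 -0.0406  0.016 ]
side peg [367.  239.7] 27 [ 0.662 -0.081  0.016]
side peg [379.  326.7] 55 [ 0.4905 -0.2376  0.016 ]
side peg [395.1 340.4] 110 [ 0.4861 -0.2793  0.016 ]
side peg [367.6 339.4] 66 [ 0.4525 -0.2372  0.016 ]
side peg [383.2 354. ] 121 [ 0.447  -0.2785  0.016 ]
```

View pics/b.png

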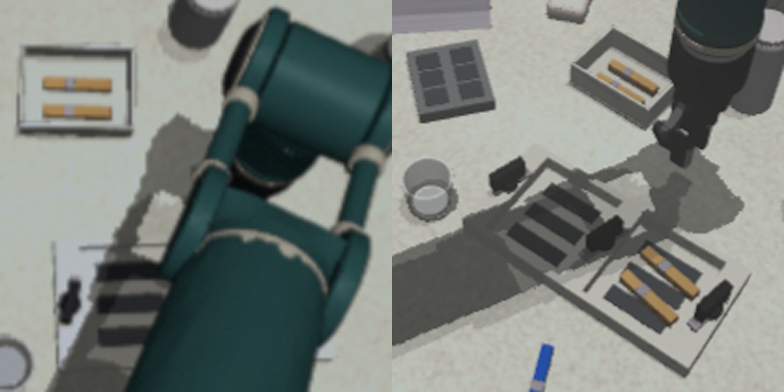

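{"api": "send_rows", "payload": {"moves": [[[-0.4,-0.2,-0.3,0,0,0,0],[-0.4,-0.31,-0.57,0,0,0,0],[-0.4,-0.31,-0.57,0,0,0,0],[-0.4,-0.31,-0.57,0.25,0,0,0],[-0.4,-0.31,-0.57,0.45,0,0,0],[-0.4,-0.31,-0.57,0.61,0,0,0],[-0.4,-0.31,-0.57,0.61,0,0,0],[-1,-0.31,-0.57,0.61,0,0,0],[-1,-0.31,-0.57,0.61,0,0,0],[-1,-0.31,-0.57,0.61,0,0,0]]]}}

```text
clock: 11.55
ee_pos: [0.4887, -0.262, 0.0248]
ee_rot: [3.14, 0.001, 1.571]
wrist_force: [1.2, 1.8, 1.5]
opening: 0.112
grasp_force: 61.9
```

{"api": "send_rows", "payload": {"moves": [[[-1,0,0,-0.35,0,0,0],[-1,0.1,0.1,-0.6,0,0,0],[-1,0.4,0.4,-0.6,0,0,0],[-1,0.7,0.7,-0.6,0,0,0],[-1,1,1,-0.6,0,0,0],[-1,1,1,-0.6,0,0,0]]]}}

```text
clock: 12.3
ee_pos: [0.6407, -0.1088, 0.1145]
ee_rot: [3.139, -0.0, 1.575]
wrist_force: [-0.3, -0.4, -0.7]
opening: 0.119
grasp_force: 61.6
```

{"api": "send_rows", "payload": {"moves": [[[-1,0.31,0.32,0,0,0,0],[-1,0.31,0.32,0,0,0,0],[-1,0.31,0.32,0.2,0,0,0],[-1,0.31,0.32,0.38,0,0,0],[-1,0.31,0.32,0.38,0,0,0],[-0.6,0.31,0.32,0.38,0,0,0],[-0.4,0.31,0.32,0.38,0,0,0],[-0.4,0.31,0.32,0.3,0,0,0],[-0.4,0.31,0.32,0,0,0,0]]]}}

```text
clock: 13.42
ee_pos: [0.6836, -0.0651, 0.1122]
ee_rot: [-3.136, -0.001, 1.571]
wrist_force: [0.3, -0.4, -0.7]
opening: 0.3
grasp_force: 0.0
```

{"api": "send_rows", "payload": {"moves": [[[-0.4,-0.35,-0.2,0,0,0,0],[-0.4,-0.7,-0.6,0,0,0,0],[-0.4,-1,-1,0,0,0,0],[-0.4,-1,-1,0,0,0,0],[-0.4,-1,-1,0,0,0,0]]]}}

```text
clock: 14.05
ee_pos: [0.5349, -0.2169, 0.1154]
ee_rot: [3.14, 0.001, 1.568]
wrist_force: [1.1, 0.3, -0.1]
opening: 0.301
grasp_force: 0.0
```

{"api": "send_rows", "payload": {"moves": [[[-0.4,-0.2,-0.3,0,0,0,0],[-0.4,-0.3,-0.575,0,0,0,0],[-0.4,-0.3,-0.575,0,0,0,0],[-0.4,-0.3,-0.575,0.25,0,0,0],[-0.4,-0.3,-0.575,0.45,0,0,0],[-0.4,-0.3,-0.575,0.605,0,0,0],[-0.4,-0.3,-0.575,0.605,0,0,0],[-1,-0.3,-0.575,0.605,0,0,0],[-1,-0.3,-0.575,0.605,0,0,0],[-1,-0.3,-0.575,0.605,0,0,0]]]}}

```text
clock: 15.3
ee_pos: [0.4506, -0.2605, 0.0239]
ee_rot: [3.14, 0.001, 1.571]
wrist_force: [1.6, 0.3, 1.8]
opening: 0.119
grasp_force: 61.7
```

{"api": "send_rows", "payload": {"moves": [[[-1,0,0,-0.35,0,0,0],[-1,0.1,0.1,-0.6,0,0,0],[-1,0.4,0.4,-0.6,0,0,0],[-1,0.7,0.7,-0.6,0,0,0],[-1,1,1,-0.6,0,0,0],[-1,1,1,-0.6,0,0,0]]]}}

```text
clock: 16.05
ee_pos: [0.6023, -0.1075, 0.1136]
ee_rot: [3.139, -0.0, 1.575]
wrist_force: [0.3, -0.5, -0.4]
opening: 0.119
grasp_force: 61.5
```

{"api": "send_rows", "payload": {"moves": [[[-1,0.3,0.41,0,0,0,0],[-1,0.3,0.41,0,0,0,0],[-1,0.3,0.41,0.2,0,0,0],[-1,0.3,0.41,0.38,0,0,0],[-1,0.3,0.41,0.38,0,0,0],[-0.6,0.3,0.41,0.38,0,0,0],[-0.4,0.3,0.41,0.38,0,0,0],[-0.4,0.3,0.41,0.3,0,0,0],[-0.4,0.3,0.41,0,0,0,0]]]}}

```text
clock: 17.18
ee_pos: [0.6588, -0.0651, 0.1116]
ee_rot: [-3.136, -0.001, 1.571]
wrist_force: [0.6, 0.1, -0.3]
opening: 0.298
grasp_force: 0.0
```

{"api": "send_rows", "payload": {"moves": [[[-0.4,0,-0.35,0,0,0,0],[-1,0,-0.7,0,0,0,0],[-1,0,-1,0,0,0,0],[-1,0,-1,0,0,0,0],[-1,0,-1,0,0,0,0]]]}}

```text
clock: 17.8
ee_pos: [0.5126, -0.0656, 0.1148]
ee_rot: [3.138, 0.001, 1.571]
wrist_force: [0.4, 0.9, 0.4]
opening: -0.0
grasp_force: 0.0
```

```bash
python3 - <<'E'
from m import *
r=snap('c'); state()
for n,bx in(('top',(312,160,432,285)),('side',(275,190,440,400))):
    for c in blobs(wood(r[n]),bx,5): print(n,'peg',c[0].round(1),c[1],plane(n,[c[0]],.016)[0].round(4))
a=cv2.resize(r['top'][150:290,230:370],None,fx=2.8,fy=2.8,interpolation=2);b=cv2.resize(r['side'][160:370,230:440],(392,392),interpolation=2)
cv2.imwrite('pics/c.png',np.hstack([a,b]))
T=lambda p:np.array(p)/2.8+[175,130]-.32
S=lambda p:np.array(p)/2.6+[180,165]-.31
print('panel',plane('top',sub(gray(r['top']),[T(p) for p in[(269,213),(352,274),(297,348),(213,284)]]),.018).round(4))
E
```

```text
t 17.9 pos [ 0.5132 -0.0656  0.1144] rpy [3.138e+00 1.000e-03 1.571e+00] F [ 0.2  0.3 -0.4] open 0.002 g 0.0
top peg [329.  179.5] 28 [ 0.6903 -0.0408  0.016 ]
top peg [342.5 180. ] 36 [ 0.6902 -0.0809  0.016 ]
top peg [344.2 186.1] 38 [ 0.6717 -0.0862  0.016 ]
side peg [360.2 224.9] 23 [ 0.6896 -0.0404  0.016 ]
side peg [354.7 229.2] 44 [ 0.6697 -0.0389  0.016 ]
side peg [374.2 233.2] 48 [ 0.6895 -0.082   0.016 ]
side peg [369.2 237.8] 88 [ 0.67   -0.0816  0.016 ]
panel [[0.606  0.1291 0.018 ]
 [0.5425 0.0377 0.018 ]
 [0.4618 0.0936 0.018 ]
 [0.5262 0.1841 0.018 ]]
```

View pics/c.png

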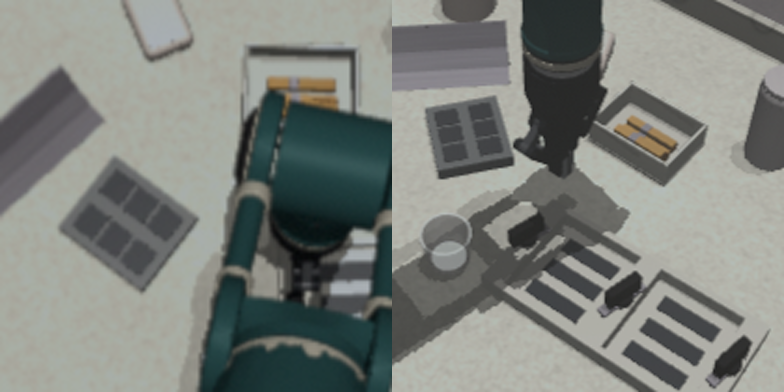

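{"api": "send_rows", "payload": {"moves": [[[0.18,0.3,-0.14,0,0,0,0.055],[0.18,0.6,-0.28,0,0,0,0.11],[0.18,0.72,-0.32,0,0,0,0.165],[0.18,0.72,-0.32,0.1,0,0,0.22],[0.18,0.72,-0.32,0.3,0,0,0.25],[0.18,0.72,-0.32,0.5,0,0,0.25],[0.18,0.72,-0.32,0.62,0,0,0.25],[0.18,0.72,-0.32,0.62,0,0,0.25]]]}}

```text
clock: 18.9
ee_pos: [0.4629, 0.0427, 0.0188]
ee_rot: [-3.14, 0.002, 0.786]
wrist_force: [-0.2, 0.3, 0.1]
opening: 0.594
grasp_force: 0.0
```

{"api": "send_rows", "payload": {"moves": [[[0.18,0.15,0,0,0,0,0],[0.18,0.3,0,0,0,0,0],[0.18,0.42,0,0,0,0,0],[0.18,0.54,0,0,0,0,0],[0.18,0.66,0,0,0,0,0],[0.18,0.76,0,0,0,0,0],[0.18,0.86,0,0,0,0,0],[0.18,0.94,0,0,0,0,0],[0.18,1,0,0,0,0,0]]]}}

```text
clock: 20.02
ee_pos: [0.5701, 0.1496, 0.02]
ee_rot: [3.141, -0.001, 0.786]
wrist_force: [-0.9, -0.8, -0.4]
opening: 0.588
grasp_force: 0.5
```

```bash
python3 - <<'E'
from m import *
r=snap('d'); state()
a=cv2.resize(r['top'][150:270,180:320],(420,360),interpolation=2);b=cv2.resize(r['side'][150:270,170:310],(420,360),interpolation=2)
cv2.imwrite('pics/d.png',np.hstack([a,b])[:, :800])
E
```

```text
t 20.12 pos [0.571  0.1498 0.0206] rpy [ 3.14e+00 -3.00e-03  7.86e-01] F [ 0.1 -0.   0.2] open 0.593 g 0.0
```

View pics/d.png

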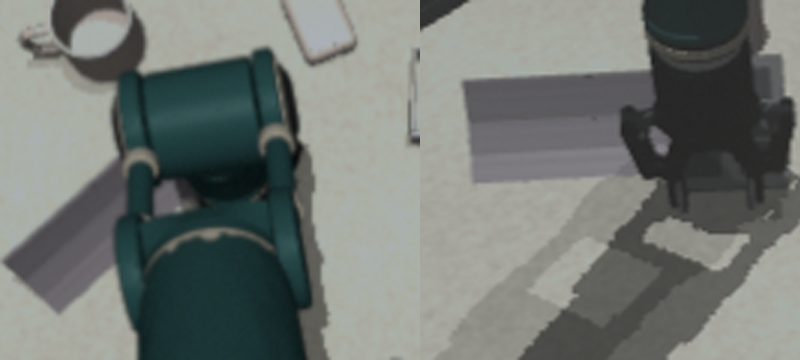

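{"api": "send_rows", "payload": {"moves": [[[0.18,0.05,0,0,0,0,0],[0.18,0.1,0,0,0,0,0],[0.18,0.14,0,0,0,0,0],[0.18,0.14,0,0,0,0,0]]]}}

```text
clock: 20.62
ee_pos: [0.5848, 0.164, 0.0203]
ee_rot: [3.141, -0.001, 0.786]
wrist_force: [-0.1, 0.5, 0.1]
opening: 0.59
grasp_force: 0.0
```

```bash
python3 - <<'E'
from m import *
r=snap('e'); state()
b=cv2.resize(r['side'][140:270,190:330],(646,600),interpolation=2)
cv2.imwrite('pics/e.png',b)
E
```

```text
t 20.73 pos [0.5845 0.1637 0.0203] rpy [ 3.141e+00 -1.000e-03  7.850e-01] F [0.6 0.5 0.3] open 0.592 g 0.0
```

View pics/e.png

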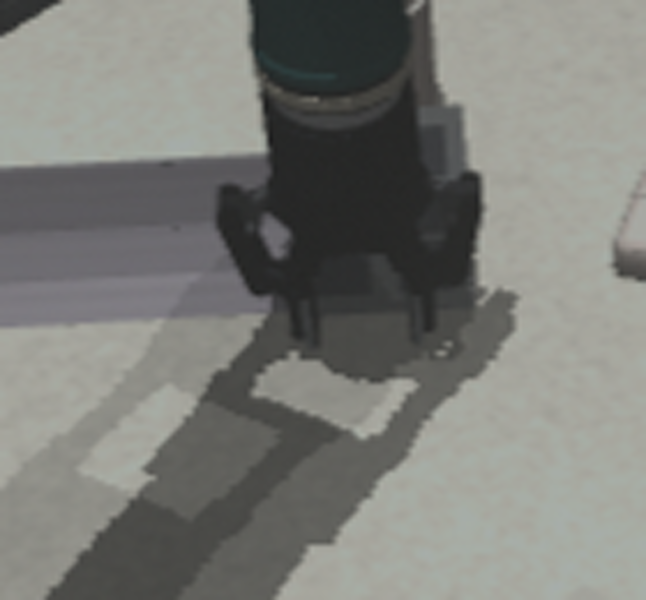

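{"api": "send_rows", "payload": {"moves": [[[0.18,-0.1,0,0,0,0,0],[0.18,-0.35,0,0,0,0,0],[0.18,-0.6,0,-0.2,0,0,0],[0.18,-0.8,0,-0.6,0,0,-0.06],[0.18,-1,0,-1,0,0,-0.12],[0.18,-1,0,-1,0,0,-0.18],[0.18,-1,0,-1,0,0,-0.24],[0.18,-1,0,-1,0,0,-0.3],[0.18,-1,0,-1,0,0,-0.36],[0.18,-1,0,-1,0,0,-0.42]]]}}

```text
clock: 21.98
ee_pos: [0.4769, 0.0569, 0.1698]
ee_rot: [-3.141, -0.0, 2.104]
wrist_force: [-0.5, -0.1, 0.5]
opening: 0.591
grasp_force: 0.0
```

```bash
python3 - <<'E'
from m import *
r=snap('f'); state()
a=cv2.resize(r['top'][150:270,180:300],(400,400),interpolation=2);b=cv2.resize(r['side'][150:270,190:310],(400,400),interpolation=2)
cv2.imwrite('pics/f.png',np.hstack([a,b]))
E
```

```text
t 22.07 pos [0.477  0.0569 0.1698] rpy [-3.141 -0.     2.098] F [ 0.5 -0.5 -1. ] open 0.589 g 0.0
```

View pics/f.png

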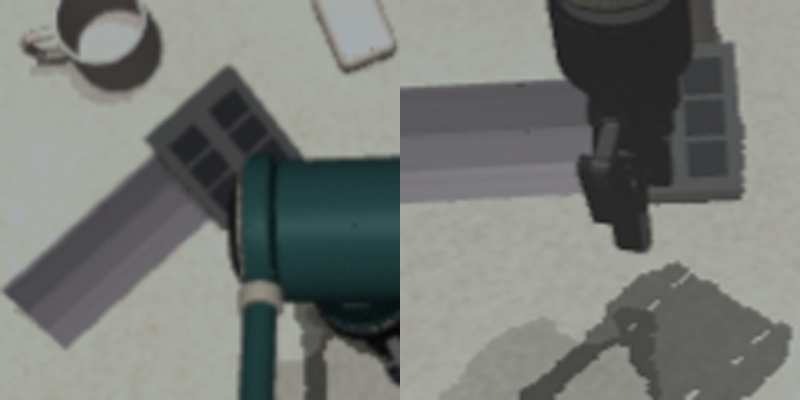

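```bash
python3 - <<'E'
from m import *
t=cv2.imread('pics/top_f.png');s=cv2.imread('pics/side_f.png')
a=sub(gray(t),[[224.1,191.1],[249,170.1]]);b=sub(gray(s),[[290.5,162.6],[292.6,206.5]]);print(a,b)
P=tri([a[1]],[b[0]]);print(P.round(4))
O=np.array([.5523,.2374]);X=np.array([.7067,.7075]);Y=np.array([-.7075,.7067])
f=lambda p:np.round([(p[:2]-O)@X,(p[:2]-O)@Y,p[2]],4)
print(f(P[0,:3]));z=P[0,2]
for z in(z,.084,.095): print([f(p) for p in plane('top',a,z)],[f(p) for p in plane('side',b[:1],z)])
print(f(plane('side',b[1:],.01)[0]))
E
```

```text
[[222.85864 191.22433]
 [248.35123 168.96475]] [[289.44165 162.61768]
 [291.91922 209.31638]]
[[0.6938 0.1908 0.0824 0.0021]]
[ 0.067  -0.133   0.0824]
[array([ 0.068 , -0.0388,  0.0824]), array([ 0.0672, -0.1341,  0.0824])] [array([ 0.0667, -0.132 ,  0.0824])]
[array([ 0.0675, -0.0387,  0.084 ]), array([ 0.0667, -0.1339,  0.084 ])] [array([ 0.0648, -0.132 ,  0.084 ])]
[array([ 0.064 , -0.0383,  0.095 ]), array([ 0.0633, -0.1327,  0.095 ])] [array([ 0.0513, -0.132 ,  0.095 ])]
[-0.0275 -0.1312  0.01  ]
```

```bash
cat >> h.py <<'E'
Os=np.array([.5523,.2374,0]);Xs=np.array([.7067,.7075,0]);Ys=np.array([-.7075,.7067,0]);Zs=np.array([0,0,1.])
def spose(x,y,z,phi):
    """stop-frame TCP position and tilt -> world pos, Rotation"""
    return Os+x*Xs+y*Ys+z*Zs, R.from_matrix(np.c_[Ys,Xs,-Zs])*R.from_rotvec([np.radians(phi),0,0])
def legs(p0,poses):
    P0,R0=p0
    for P,Q in poses: print(np.r_[R0.inv().apply(P-P0)/.15,(R0.inv()*Q).as_rotvec()/np.pi].round(3))
def here():
    s=state(); return s['ee_pos'],R.from_euler('xyz',s['ee_rot'])
E
python3 - <<'E'
from h import *
t=plane('top',[[213,160]],.045)[0]; print('mug',t,(t-Os)@Xs,(t-Os)@Ys)
w1=spose(-.04,-.086,.20,15);w2=spose(.1005,-.086,.16,40);w3=spose(.1005,-.086,.137,40);w4=spose(.0615,-.086,.0905,40)
legs(here(),[w1]);print();legs(w1,[w2,w3]);legs(w2,[w3,w4])
E
```

```text
mug [0.72967919 0.3001952  0.045     ] 0.16978147862317403 -0.08111841507158911
t 22.07 pos [0.477  0.0569 0.1698] rpy [-3.141 -0.     2.098] F [ 0.5 -0.5 -1. ] open 0.589 g 0.0
[ 0.165  0.928 -0.202  0.083 -0.011 -0.082]

[-0.     0.974  0.015  0.139 -0.     0.   ]
[-0.     1.013  0.163  0.139 -0.     0.   ]
[0.    0.099 0.117 0.    0.    0.   ]
[0.    0.099 0.522 0.    0.    0.   ]
```

{"api": "send_rows", "payload": {"moves": [[[-0.06,0.05,0.3,-0.15,0.02,0,-0.03],[-0.06,0.1,0.6,-0.2,0.05,-0.005,-0.06],[-0.06,0.165,0.928,-0.202,0.083,-0.011,-0.082],[-0.06,0.165,0.928,-0.202,0.083,-0.011,-0.082],[-0.06,0.165,0.928,-0.202,0.083,-0.011,-0.082]]]}}

```text
clock: 22.7
ee_pos: [0.585, 0.1486, 0.1992]
ee_rot: [-2.877, 0.0, 2.355]
wrist_force: [-0.8, -0.5, 0.1]
opening: 0.471
grasp_force: 0.0
```

{"api": "send_rows", "payload": {"moves": [[[-0.06,0,0.3,0,0.05,0,0],[-0.06,0,0.6,0,0.1,0,0],[-0.06,0,0.974,0.015,0.139,0,0],[-0.06,0,0.974,0.015,0.139,0,0],[-0.06,0,0.974,0.015,0.139,0,0]]]}}

```text
clock: 23.32
ee_pos: [0.6844, 0.2468, 0.1596]
ee_rot: [-2.44, 0.0, 2.355]
wrist_force: [0.5, -1.2, 1.6]
opening: 0.473
grasp_force: 0.0
```

```bash
python3 - <<'E'
from m import *
w3=spose(.1005,-.086,.137,40);w4=spose(.0615,-.086,.0905,40)
legs(here(),[w3,w4])
r=snap('g')
E
```

```text
t 23.32 pos [0.6844 0.2468 0.1596] rpy [-2.44   0.     2.355] F [ 0.5 -1.2  1.6] open 0.473 g 0.0
[ 0.005  0.1    0.113 -0.001 -0.    -0.   ]
[ 0.005  0.101  0.517 -0.001 -0.    -0.   ]
```

Approach and grip the upper edge.

{"api": "send_rows", "payload": {"moves": [[[-0.06,0.005,0.1,0.11,0,0,0],[-0.06,0.005,0.1,0.25,0,0,0],[-0.06,0.005,0.1,0.4,0,0,0],[-0.06,0.005,0.1,0.52,0,0,0],[-0.06,0.005,0.1,0.52,0,0,0],[-1,0.005,0.1,0.52,0,0,0],[-1,0.005,0.1,0.52,0,0,0],[-1,0.005,0.1,0.52,0,0,0]]]}}

```text
clock: 24.42
ee_pos: [0.6583, 0.222, 0.0932]
ee_rot: [-2.445, 0.002, 2.357]
wrist_force: [1.3, 2.7, 7.0]
opening: 0.19
grasp_force: 59.3
```

```bash
python3 - <<'E'
from m import *
r=snap('h'); p=here(); d=p[0]-Os; print('stop frame',d@Xs,d@Ys,d[2])
a=cv2.resize(r['top'][150:270,180:300],(400,400),interpolation=2);b=cv2.resize(r['side'][150:270,190:310],(400,400),interpolation=2)
cv2.imwrite('pics/h.png',np.hstack([a,b]))
E
```

```text
t 24.52 pos [0.6583 0.222  0.0931] rpy [-2.445e+00  2.000e-03  2.357e+00] F [1.8 1.  5.9] open 0.192 g 59.4
stop frame 0.0640363222796498 -0.085897494333919 0.09314050984575097
```

View pics/h.png

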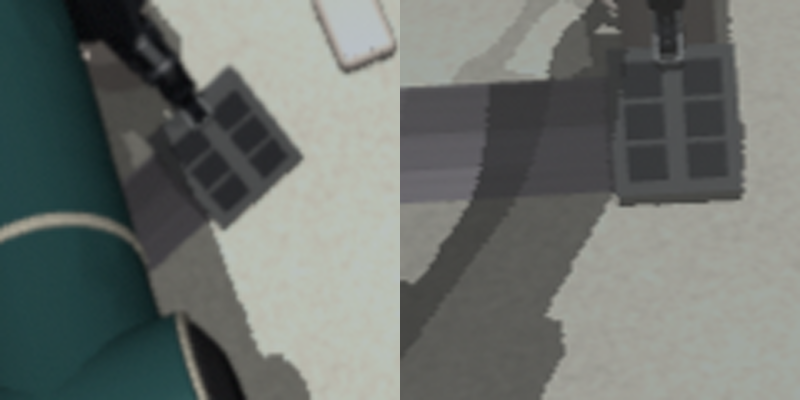

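```bash
python3 - <<'E'
from h import *
def L(x,z,f): c=np.radians(f); return spose(x+.11*np.sin(c),-.086,z+.11*np.cos(c),f)
a=[L(-.012,.018,34),L(-.02,.03,25),L(-.02,.035,16),L(-.02,.035,7),L(-.02,.035,-2),L(-.02,.035,-10)]
legs(here(),a);print()
legs(a[-1],[L(-.02,.035,-19),L(-.02,.03,-28),L(-.02,.025,-37),L(-.02,.02,-46),L(-.02,.014,-55)])
E
```

```text
t 24.52 pos [0.6583 0.222  0.0931] rpy [-2.445e+00  2.000e-03  2.357e+00] F [1.8 1.  5.9] open 0.192 g 59.4
[-0.001 -0.143 -0.02  -0.033  0.001 -0.   ]
[-0.001 -0.348 -0.026 -0.083  0.001 -0.   ]
[-0.001 -0.478 -0.013 -0.133  0.001 -0.   ]
[-0.001 -0.579  0.041 -0.183  0.001 -0.   ]
[-0.001 -0.671  0.111 -0.233  0.001 -0.   ]
[-0.001 -0.742  0.185 -0.277  0.001 -0.   ]

[ 0.    -0.115  0.009 -0.05  -0.     0.   ]
[-0.    -0.232  0.069 -0.1   -0.     0.   ]
[ 0.    -0.344  0.146 -0.15   0.     0.   ]
[ 0.    -0.448  0.239 -0.2   -0.    -0.   ]
[-0.    -0.543  0.353 -0.25   0.     0.   ]
```

{"api": "send_rows", "payload": {"moves": [[[-1,0,-0.143,-0.02,-0.033,0,0],[-1,0,-0.348,-0.026,-0.083,0,0],[-1,0,-0.478,-0.013,-0.133,0,0],[-1,0,-0.579,0.041,-0.183,0,0],[-1,0,-0.671,0.111,-0.233,0,0],[-1,0,-0.742,0.185,-0.277,0,0],[-1,0,-0.742,0.185,-0.277,0,0]]]}}

```text
clock: 25.4
ee_pos: [0.5799, 0.1463, 0.1391]
ee_rot: [2.974, -0.003, 2.354]
wrist_force: [0.3, 0.6, -2.0]
opening: 0.191
grasp_force: 60.0
```

```bash
python3 - <<'E'
from m import *
r=snap('i'); p=here(); d=p[0]-Os; print('stop frame',d@Xs,d@Ys,d[2])
a=cv2.resize(r['top'][150:270,180:300],(400,400),interpolation=2);b=cv2.resize(r['side'][130:250,190:310],(400,400),interpolation=2)
cv2.imwrite('pics/i.png',np.hstack([a,b]))
E
```

```text
t 25.5 pos [0.5847 0.1483 0.1416] rpy [2.971e+00 1.000e-03 2.356e+00] F [ 0.5  0.4 -1.4] open 0.188 g 60.0
stop frame -0.04018846899286473 -0.08590111501189353 0.14162626496742267
```

View pics/i.png

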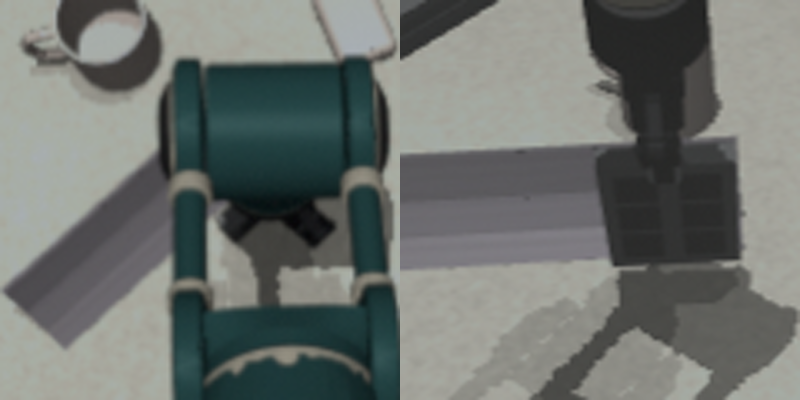

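{"api": "send_rows", "payload": {"moves": [[[-1,0,-0.115,0.01,-0.05,0,0],[-1,0,-0.23,0.07,-0.1,0,0],[-1,0,-0.344,0.146,-0.15,0,0],[-1,0,-0.448,0.24,-0.2,0,0],[-1,0,-0.543,0.353,-0.25,0,0],[-1,0,-0.543,0.353,-0.25,0,0]]]}}

```text
clock: 26.25
ee_pos: [0.5364, 0.1066, 0.08]
ee_rot: [2.266, -0.023, 2.385]
wrist_force: [-1.2, 3.1, -0.1]
opening: 0.188
grasp_force: 58.4
```

```bash
python3 - <<'E'
from m import *
r=snap('j'); p=here(); d=p[0]-Os; print('stop frame',d@Xs,d@Ys,d[2])
print(monitor.sense()['joints'].round(2))
def L(x,z,f): c=np.radians(f); return spose(x+.11*np.sin(c),-.086,z+.11*np.cos(c),f)
legs(p,[L(-.02,.01,-60),L(-.02,.006,-64),L(-.02,.004,-68)])
a=cv2.resize(r['top'][150:270,180:300],(400,400),interpolation=2);b=cv2.resize(r['side'][130:250,190:310],(400,400),interpolation=2)
cv2.imwrite('pics/j.png',np.hstack([a,b]))
E
```

```text
t 26.35 pos [0.5341 0.1061 0.0771] rpy [ 2.27  -0.03   2.381] F [ 0.3 -0.5  4.5] open 0.188 g 58.5
stop frame -0.10577009443811798 -0.07990121490639038 0.07709394454912759
[-0.29  0.11  2.44  1.45  0.77 -2.29]
[-0.041 -0.102  0.002 -0.056 -0.012 -0.003]
[-0.043 -0.173  0.03  -0.078 -0.012 -0.004]
[-0.044 -0.232  0.053 -0.101 -0.012 -0.004]
```

View pics/j.png

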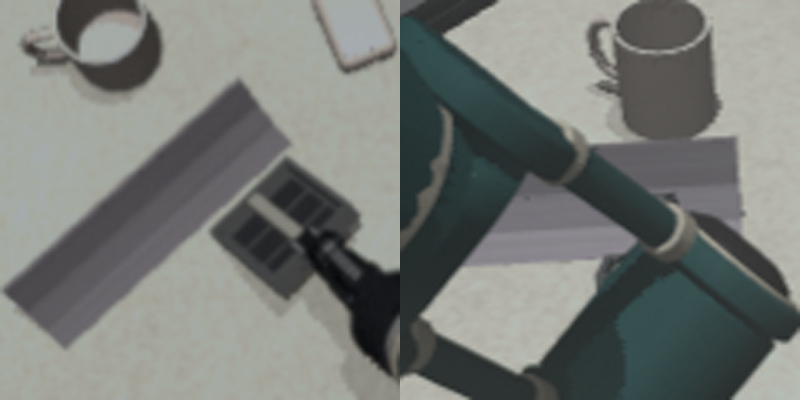

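{"api": "send_rows", "payload": {"moves": [[[-0.4,0,0,0,0,0,0],[-0.4,0,0,0,0,0,0],[-0.4,0,0,-0.08,0,0,0],[-0.4,0,0,-0.16,0,0,0],[-0.4,0,0,-0.24,0,0,0],[-0.4,0,0,-0.24,0,0,0],[-0.4,0,0,-0.24,0,0,0]]]}}

```text
clock: 27.22
ee_pos: [0.5141, 0.0862, 0.1009]
ee_rot: [2.273, -0.028, 2.383]
wrist_force: [-0.3, -0.1, 0.5]
opening: 0.299
grasp_force: 0.0
```

```bash
python3 - <<'E'
from m import *
r=snap('k'); p=here(); d=p[0]-Os; print('stop frame',d@Xs,d@Ys,d[2]); print(monitor.sense()['joints'].round(2))
t=p[0]+[-.03,-.03,.12]
legs(p,[(p[0]+[0,0,.06],spose(0,0,0,-30)[1]),(p[0]+[0,0,.10],spose(0,0,0,0)[1])])
a=cv2.resize(r['top'][160:260,210:310],(400,400),interpolation=2);b=cv2.resize(r['side'][150:270,190:310],(400,400),interpolation=2)
cv2.imwrite('pics/k.png',np.hstack([a,b]))
E
```

```text
t 27.32 pos [0.5139 0.0865 0.1005] rpy [ 2.273 -0.029  2.383] F [ 0.3 -0.5 -0.3] open 0.301 g 0.0
stop frame -0.1338912919622133 -0.07946392721550398 0.10045796418786603
[-0.35  0.03  2.46  1.34  0.82 -2.21]
[ 0.011  0.305 -0.258  0.11  -0.012  0.001]
[ 0.019  0.509 -0.431  0.276 -0.012  0.004]
```

View pics/k.png

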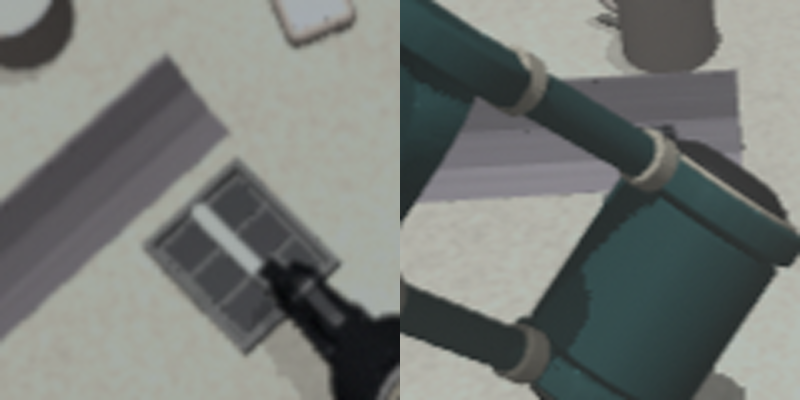

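{"api": "send_rows", "payload": {"moves": [[[-0.4,0,0.06,-0.2,0,0,0],[-0.4,0.005,0.2,-0.26,0.05,0,0],[-0.4,0.01,0.3,-0.26,0.11,-0.012,0],[-0.4,0.015,0.4,-0.34,0.165,-0.012,0],[-0.4,0.019,0.509,-0.431,0.22,-0.012,0.002],[-0.4,0.019,0.509,-0.431,0.276,-0.012,0.004],[-0.4,0.019,0.509,-0.431,0.276,-0.012,0.004],[-0.4,0.019,0.509,-0.431,0.276,-0.012,0.004]]]}}

```text
clock: 28.32
ee_pos: [0.5152, 0.0887, 0.2004]
ee_rot: [3.14, -0.001, 2.361]
wrist_force: [0.0, 0.4, 0.3]
opening: 0.3
grasp_force: 0.0
```

```bash
python3 - <<'E'
from m import *
state();print(monitor.sense()['joints'].round(2))
t=cv2.imread('pics/top_k.png');g=gray(t)
p=np.array([(240,158),(340,262),(245,350),(143,245)])*.25+[210,160]-.38
q=sub(g,p);print(np.abs(q-p).max(1).round(2))
for pp in(p,q):
    P=plane('top',pp,.018); print(P.round(4),'c',P.mean(0).round(4)); print([np.linalg.norm(P[i]-P[i-1]).round(4) for i in range(4)],[np.arctan2(*(P[i]-P[j])[[1,0]]).round(3) for i,j in((0,1),(3,2))])
    c=P.mean(0);print((c-Os)@Xs,(c-Os)@Ys)
r=snap('l')
for n,box in(('top',(235,190,300,255)),('side',(240,190,320,270))):
    x0,y0,x1,y1=box;print(n,'grey level', [int(v) for v in np.percentile(gray(r[n])[y0:y1,x0:x1],[10,50,90])])
# expected panel pixel corners in the side view
print(proj('side',P).round(1))
print('knob-wing end of bar candidates', [ (c[0].round(1),c[1]) for c in blobs((gray(t)>140),(230,195,290,250),6)])
E
```

```text
t 28.32 pos [0.5152 0.0887 0.2004] rpy [ 3.140e+00 -1.000e-03  2.361e+00] F [0.  0.4 0.3] open 0.3 g 0.0
[ 0.12  0.01  1.98  0.    1.15 -0.67]
[0.89 0.55 1.69 0.49]
[[0.6243 0.1321 0.018 ]
 [0.5492 0.0559 0.018 ]
 [0.4825 0.122  0.018 ]
 [0.5571 0.1997 0.018 ]] c [0.5533 0.1274 0.018 ]
[np.float64(0.0953), np.float64(0.107), np.float64(0.0939), np.float64(0.1077)] [np.float64(0.793), np.float64(0.805)]
-0.07711551131916704 -0.07843689357519974
[[0.6237 0.1346 0.018 ]
 [0.5483 0.0542 0.018 ]
 [0.4776 0.1222 0.018 ]
 [0.5557 0.2001 0.018 ]] c [0.5513 0.1278 0.018 ]
[np.float64(0.0944), np.float64(0.1102), np.float64(0.098), np.float64(0.1103)] [np.float64(0.818), np.float64(0.785)]
-0.07824596768656317 -0.07675306256213095
top grey level [23, 52, 143]
side grey level [53, 125, 165]
[[288.5 205.8]
 [291.7 238.6]
 [249.9 241.7]
 [250.7 208.4]]
knob-wing end of bar candidates [(array([256.1, 226.3]), np.int32(1348)), (array([266., 219.]), np.int32(77))]
```

```bash
python3 - <<'E'
from m import *
T=lambda p:np.array(p)/2.8+[175,130]-.32
S=lambda p:np.array(p)/2.6+[180,165]-.31
print('corners',tri([T(p) for p in[(436,427),(711,414),(711,293)]],[S(p) for p in[(256,374),(565,577),(655,447)]]).round(4))
print('knobs',tri([[379.7,255.7],[424.5,254.1]],[[351,319.7],[410.2,355.3]]).round(4))
for tag in'h','j':
  for n,box in(('top',(325,228,432,285)),('side',(275,265,440,400))):
    im=cv2.imread(f'pics/{n}_{tag}.png');g=gray(im)
    m=(g<85)
    for c in blobs(m,box,25):
        z=.004; print(tag,n,c[0].round(1),c[1],plane(n,[c[0]],z)[0].round(4),'rect',[np.round(v,1) for v in c[2]],'yaw',axis(n,c[2],z).round(3))
r={n:cv2.imread(f'pics/{n}_h.png') for n in('top','side')}
a=cv2.resize(r['top'][220:290,320:440],(600,350),interpolation=2)
crop(r['top'],320,222,440,292,6.5,'pics/hh.png')
# panel in the side view, picture l
g=gray(cv2.imread('pics/side_l.png'));p=np.float32([[288.5,205.8],[291.7,238.6],[249.9,241.7],[250.7,208.4]]);q=sub(g,p);print(q-p);print(plane('side',q,.018).round(4))
E
```

```text
corners [[ 0.388  -0.0533  0.0157  0.0026]
 [ 0.4079 -0.3356  0.0206  0.    ]
 [ 0.5314 -0.3323  0.0322  0.0029]]
knobs [[ 0.464  -0.1902  0.0261  0.0062]
 [ 0.4741 -0.3216  0.0263  0.0025]]
h top [399.4 244.7] 99 [ 0.5033 -0.2534  0.004 ] rect [array([399.5, 244.7]), array([ 4.5, 21.2]), np.float64(86.6)] yaw -1.481
h top [358.1 246.5] 64 [ 0.4942 -0.1317  0.004 ] rect [array([357. , 246.5]), array([ 3., 18.]), np.float64(90.0)] yaw -1.539
h top [424.  254.3] 109 [ 0.4772 -0.3265  0.004 ] rect [array([423., 254.]), array([14., 10.]), np.float64(90.0)] yaw 3.136
h top [379.7 255.8] 94 [ 0.4686 -0.1954  0.004 ] rect [array([379.8, 255.4]), array([ 7.2, 15.2]), np.float64(26.6)] yaw -0.449
h top [334.5 257.8] 80 [ 0.4587 -0.0632  0.004 ] rect [array([334.9, 257.7]), array([ 6.7, 15.7]), np.float64(26.6)] yaw -0.436
h top [400.7 256.3] 94 [ 0.4692 -0.2573  0.004 ] rect [array([400.5, 256. ]), array([21.,  4.]), np.float64(0.0)] yaw -1.541
h top [401.6 267.8] 92 [ 0.4354 -0.26    0.004 ] rect [array([401., 268.]), array([ 4.9, 20.4]), np.float64(84.8)] yaw -1.452
h side [301.7 284.4] 259
[... 3480 characters left out ...]
 342.8] 284 [ 0.468  -0.2565  0.004 ] rect [array([379.5, 342.7]), array([35. ,  8.4]), np.float64(32.5)] yaw -1.511
j side [411.6 352. ] 241 [ 0.4926 -0.3155  0.004 ] rect [array([412.3, 352.2]), array([12. , 25.5]), np.float64(45.0)] yaw -0.094
j side [370.5 355.3] 301 [ 0.4342 -0.2589  0.004 ] rect [array([370.4, 355.4]), array([35.6,  8.8]), np.float64(32.7)] yaw -1.5
j side [320.7 384.1] 110 [ 0.3264 -0.2232  0.004 ] rect [array([320.8, 384.1]), array([ 5.8, 18.7]), np.float64(15.3)] yaw 0.45
[[0.00787354 0.7839508 ]
 [0.         0.        ]
 [0.38067627 1.8309326 ]
 [0.09350586 0.22909546]]
[[0.6216 0.1325 0.018 ]
 [0.5483 0.0542 0.018 ]
 [0.4743 0.1173 0.018 ]
 [0.5551 0.1993 0.018 ]]
```

```bash
python3 - <<'E'
from h import *
D=lambda yaw:R.from_euler('xyz',[np.pi,0,yaw])
a=(np.array([.5506,.127,.09]),D(.80));b=(np.array([.5506,.127,.024]),D(.8))
legs(here(),[a]);legs(a,[b])
E
```

```text
t 28.43 pos [0.5132 0.0871 0.1994] rpy [ 3.141e+00 -3.000e-03  2.359e+00] F [-0.1  0.1 -0.2] open 0.297 g 0.0
[ 0.009  0.364  0.73  -0.    -0.001  0.496]
[ 0.   -0.    0.44  0.    0.    0.  ]
```

{"api": "send_rows", "payload": {"moves": [[[-0.4,0,0.1,0.1,0,0,0.055],[-0.4,0,0.25,0.2,0,0,0.11],[-0.4,0,0.355,0.3,0,0,0.165],[-0.4,0,0.355,0.4,0,0,0.22],[-0.4,0,0.355,0.5,0,0,0.28],[-0.4,0,0.355,0.6,0,0,0.335],[-0.4,0,0.355,0.7,0,0,0.39],[-0.4,0,0.355,0.73,0,0,0.45],[-0.4,0,0.355,0.73,0,0,0.497],[-0.4,0,0.355,0.73,0,0,0.497]]]}}

```text
clock: 29.68
ee_pos: [0.5503, 0.123, 0.0906]
ee_rot: [-3.14, -0.001, 0.795]
wrist_force: [0.4, 0.6, 0.4]
opening: 0.303
grasp_force: 0.0
```

```bash
python3 - <<'E'
from h import *
D=lambda yaw:R.from_euler('xyz',[np.pi,0,yaw])
legs(here(),[(np.array([.5506,.127,.024]),D(.8))])
E
```

```text
t 29.68 pos [0.5503 0.123  0.0906] rpy [-3.14e+00 -1.00e-03  7.95e-01] F [0.4 0.6 0.4] open 0.303 g 0.0
[ 0.02  -0.017  0.444 -0.001 -0.    -0.001]
```

{"api": "send_rows", "payload": {"moves": [[[-0.4,0.02,-0.015,0.1,0,0,0],[-0.4,0.02,-0.015,0.25,0,0,0],[-0.4,0.02,-0.015,0.37,0,0,0],[-0.4,0.02,-0.015,0.44,0,0,0],[-0.4,0.02,-0.015,0.44,0,0,0],[-1,0.02,-0.015,0.44,0,0,0],[-1,0.02,-0.015,0.44,0,0,0],[-1,0.02,-0.015,0.44,0,0,0]]]}}

```text
clock: 30.68
ee_pos: [0.5525, 0.1282, 0.0257]
ee_rot: [3.141, -0.002, 0.796]
wrist_force: [-0.1, 1.0, 1.0]
opening: 0.118
grasp_force: 60.7
```

```bash
python3 - <<'E'
from h import *
D=lambda yaw:R.from_euler('xyz',[np.pi,0,yaw])
p=here();a=(np.array([.506,0.005,.115]),D(.072));c=(np.array([.460,-.1265,.115]),D(.072))
legs(p,[a]);legs(a,[c])
E
```

```text
t 30.68 pos [0.5525 0.1282 0.0257] rpy [ 3.141e+00 -2.000e-03  7.960e-01] F [-0.1  1.   1. ] open 0.118 g 60.7
[-0.802  0.353 -0.597 -0.    -0.001  0.23 ]
[-0.369  0.852  0.     0.     0.     0.   ]
```

{"api": "send_rows", "payload": {"moves": [[[-1,0,0,-0.3,0,0,0],[-1,0,0,-0.6,0,0,0],[-1,-0.25,0.1,-0.6,0,0,0.05],[-1,-0.5,0.2,-0.6,0,0,0.1],[-1,-0.8,0.35,-0.6,0,0,0.15],[-1,-0.8,0.35,-0.6,0,0,0.2],[-1,-0.8,0.35,-0.6,0,0,0.23],[-1,-0.8,0.35,-0.6,0,0,0.23]]]}}

```text
clock: 31.68
ee_pos: [0.5055, 0.0053, 0.1153]
ee_rot: [-3.141, -0.001, 0.074]
wrist_force: [0.8, -0.5, -0.0]
opening: 0.112
grasp_force: 60.6
```

{"api": "send_rows", "payload": {"moves": [[[-1,-0.1,0.25,0,0,0,0],[-1,-0.25,0.5,0,0,0,0],[-1,-0.37,0.75,0,0,0,0],[-1,-0.37,0.85,0,0,0,0],[-1,-0.37,0.85,0,0,0,0],[-1,-0.37,0.85,0,0,0,0]]]}}

```text
clock: 32.42
ee_pos: [0.46, -0.1249, 0.115]
ee_rot: [-3.14, -0.001, 0.074]
wrist_force: [0.3, -0.2, -0.8]
opening: 0.116
grasp_force: 60.6
```

```bash
python3 - <<'E'
from m import *
D=lambda yaw:R.from_euler('xyz',[np.pi,0,yaw])
r=snap('n');p=here();legs(p,[(np.array([.460,-.1265,z]),D(.072)) for z in(.06,.04,.030)])
# bar seen in the side view: bright strip beside the gripper, for later
E
```

```text
t 32.52 pos [ 0.4599 -0.1247  0.1149] rpy [-3.14  -0.     0.075] F [ 0.3 -0.3 -1.7] open 0.112 g 60.6
[-0.     0.012  0.366 -0.    -0.     0.001]
[-0.     0.013  0.499 -0.    -0.     0.001]
[-0.     0.013  0.566 -0.    -0.     0.001]
```

{"api": "send_rows", "payload": {"moves": [[[-1,0,0.012,0.15,0,0,0],[-1,0,0.012,0.3,0,0,0],[-1,0,0.012,0.4,0,0,0],[-1,0,0.012,0.48,0,0,0],[-1,0,0.012,0.53,0,0,0],[-1,0,0.012,0.56,0,0,0],[-1,0,0.012,0.56,0,0,0]]]}}

```text
clock: 33.4
ee_pos: [0.4598, -0.1275, 0.031]
ee_rot: [-3.141, -0.0, 0.073]
wrist_force: [0.3, -0.6, -1.8]
opening: 0.111
grasp_force: 60.6
```

{"api": "send_rows", "payload": {"moves": [[[-0.6,0,0,0,0,0,0],[-0.4,0,0,0,0,0,0],[-0.4,0,0,0,0,0,0],[-0.4,0,0,-0.2,0,0,0],[-0.4,0,0,-0.5,0,0,0],[-0.4,0,0,-0.7,0,0,0]]]}}

```text
clock: 34.15
ee_pos: [0.4605, -0.1278, 0.1382]
ee_rot: [3.141, -0.003, 0.073]
wrist_force: [0.1, -1.5, -0.3]
opening: 0.304
grasp_force: 0.0
```

{"api": "send_rows", "payload": {"moves": [[[-0.2,0,0.2,0,0,0,-0.05],[-0.2,0,0.5,0,0,0,-0.11],[-0.2,0,0.8,0,0,0,-0.17],[-0.2,0,1,0,0,0,-0.22],[-0.2,0,1,0,0,0,-0.28],[-0.2,0,1,0,0,0,-0.34],[-0.2,0,1,0,0,0,-0.4],[-0.2,0,1,0,0,0,-0.45],[-0.2,0,1,0,0,0,-0.5],[-0.2,0,1,0,0,0,-0.5]]]}}

```text
clock: 35.4
ee_pos: [0.4707, -0.2771, 0.136]
ee_rot: [3.141, -0.001, 1.642]
wrist_force: [0.3, 1.2, 0.1]
opening: 0.402
grasp_force: 0.0
```

```bash
python3 - <<'E'
from m import *
D=lambda yaw:R.from_euler('xyz',[np.pi,0,yaw])
r=snap('o');p=here();legs(p,[(np.array([.4732,-.3212,.11]),D(2.97))])
a=cv2.resize(r['top'][165:290,300:425],(400,400),interpolation=2);b=cv2.resize(r['side'][200:360,260:420],(400,400),interpolation=2)
cv2.imwrite('pics/o.png',np.hstack([a,b]))
E
```

```text
t 35.5 pos [ 0.4707 -0.2771  0.136 ] rpy [ 3.141e+00 -1.000e-03  1.641e+00] F [-0.6  0.2  0.3] open 0.403 g 0.0
[-0.294 -0.004  0.173  0.    -0.    -0.423]
```

View pics/o.png

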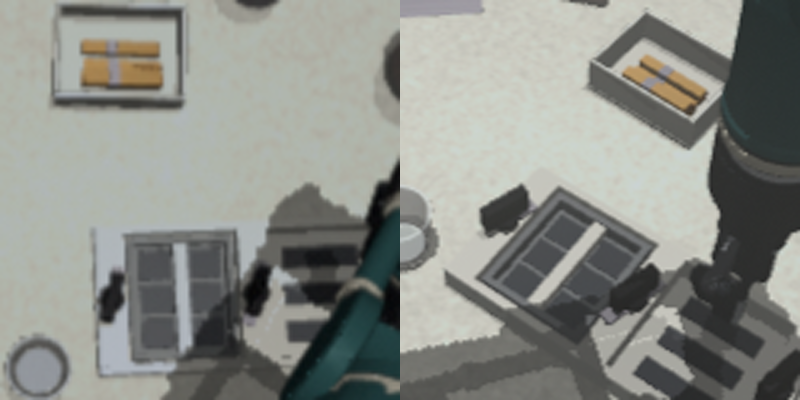

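{"api": "send_rows", "payload": {"moves": [[[-0.2,-0.15,0,0,0,0,-0.06],[-0.2,-0.294,0,0,0,0,-0.12],[-0.2,-0.294,0,0.05,0,0,-0.18],[-0.2,-0.294,0,0.1,0,0,-0.24],[-0.2,-0.294,0,0.173,0,0,-0.3],[-0.2,-0.294,0,0.173,0,0,-0.36],[-0.2,-0.294,0,0.173,0,0,-0.423],[-0.2,-0.294,0,0.173,0,0,-0.423]]]}}

```text
clock: 36.5
ee_pos: [0.4739, -0.321, 0.1098]
ee_rot: [3.141, 0.0, 2.97]
wrist_force: [1.4, 0.3, -0.2]
opening: 0.396
grasp_force: 0.0
```

```bash
python3 - <<'E'
from m import *
D=lambda yaw:R.from_euler('xyz',[np.pi,0,yaw])
p=here();legs(p,[(np.array([.4732,-.3212,.054]),D(2.97))])
print(monitor.sense()['joints'].round(2))
t=cv2.imread('pics/top_o.png');h=cv2.cvtColor(t,cv2.COLOR_BGR2HSV)
for c in blobs(gray(t)>120,(345,240,370,278),8):print('bar',c[0],c[1],c[2],plane('top',[c[0]],.02).round(4))
q=sub(gray(t),np.array([(127,234),(236,230),(242,358),(133,362)])*.3125+[300,165]-.34);P=plane('top',q,.022);print(P.round(4),P.mean(0).round(4))
E
```

```text
t 36.5 pos [ 0.4739 -0.321   0.1098] rpy [3.141 0.    2.97 ] F [ 1.4  0.3 -0.2] open 0.396 g 0.0
[ 0.004 -0.002  0.372  0.     0.     0.   ]
[-0.64  0.2   1.96  0.    0.99 -2.04]
bar [356.69736842 257.28947368] 152 ((356.92144775390625, 257.9289245605469), (34.10739517211914, 4.744073867797852), 87.1375961303711) [[ 0.4605 -0.1265  0.02  ]]
[[ 0.5154 -0.0714  0.022 ]
 [ 0.5232 -0.174   0.022 ]
 [ 0.4064 -0.1807  0.022 ]
 [ 0.3982 -0.0831  0.022 ]] [ 0.4608 -0.1273  0.022 ]
```

{"api": "send_rows", "payload": {"moves": [[[-0.2,0,0,0.15,0,0,0],[-0.2,0,0,0.3,0,0,0],[-0.2,0,0,0.37,0,0,0],[-0.2,0,0,0.37,0,0,0],[-1,0,0,0.37,0,0,0],[-1,0,0,0.37,0,0,0],[-1,0,0,0.37,0,0,0]]]}}

```text
clock: 37.38
ee_pos: [0.4745, -0.3219, 0.0556]
ee_rot: [-3.141, 0.002, 2.973]
wrist_force: [-2.0, -1.5, 4.3]
opening: 0.122
grasp_force: 61.3
```

{"api": "send_rows", "payload": {"moves": [[[-1,0,0,0,0,0,0.055],[-1,0,0,0,0,0,0.11],[-1,0,0,0,0,0,0.165],[-1,0,0,0,0,0,0.22],[-1,0,0,0,0,0,0.275],[-1,0,0,0,0,0,0.33],[-1,0,0,0,0,0,0.385],[-1,0,0,0,0,0,0.425],[-1,0,0,0,0,0,0.433],[-1,0,0,0,0,0,0.433]]]}}

```text
clock: 38.62
ee_pos: [0.4751, -0.3214, 0.0555]
ee_rot: [3.139, 0.001, 1.616]
wrist_force: [1.0, 1.5, 5.3]
opening: 0.125
grasp_force: 63.1
```

```bash
python3 -c "
from h import *
state();print(monitor.sense()['torque'].round(2))"
```

```text
t 38.62 pos [ 0.4751 -0.3214  0.0555] rpy [3.139e+00 1.000e-03 1.616e+00] F [1.  1.5 5.3] open 0.125 g 63.1
[ 0.2  -0.22  0.68]
```

{"api": "send_rows", "payload": {"moves": [[[-0.2,0,0,0,0,0,0],[-0.2,0,0,0,0,0,0],[-0.2,0,0,-0.2,0,0,0],[-0.2,0.2,-0.01,-0.4,0,0,-0.05],[-0.2,0.5,-0.03,-0.4,0,0,-0.11],[-0.2,0.868,-0.033,-0.4,0,0,-0.17],[-0.2,0.868,-0.033,-0.4,0,0,-0.23],[-0.2,0.868,-0.033,-0.4,0,0,-0.29],[-0.2,0.868,-0.033,-0.4,0,0,-0.35],[-0.2,0.868,-0.033,-0.4,0,0,-0.4]]]}}

```text
clock: 39.88
ee_pos: [0.463, -0.1909, 0.114]
ee_rot: [3.14, -0.001, 2.875]
wrist_force: [-0.8, 0.1, -0.1]
opening: 0.402
grasp_force: 0.0
```

```bash
python3 - <<'E'
from h import *
D=lambda yaw:R.from_euler('xyz',[np.pi,0,yaw])
p=here();legs(p,[(np.array([.4638,-.1915,.11]),D(2.97)),(np.array([.4638,-.1915,.054]),D(2.97))])
E
```

```text
t 39.88 pos [ 0.463  -0.1909  0.114 ] rpy [ 3.140e+00 -1.000e-03  2.875e+00] F [-0.8  0.1 -0.1] open 0.402 g 0.0
[-0.006 -0.003  0.027  0.    -0.    -0.03 ]
[-0.007 -0.003  0.4    0.    -0.    -0.03 ]
```

{"api": "send_rows", "payload": {"moves": [[[-0.2,0,0,0.03,0,0,-0.03],[-0.2,0,0,0.2,0,0,-0.03],[-0.2,0,0,0.35,0,0,-0.03],[-0.2,0,0,0.4,0,0,-0.03],[-0.2,0,0,0.4,0,0,-0.03],[-1,0,0,0.4,0,0,-0.03],[-1,0,0,0.4,0,0,-0.03],[-1,0,0,0.4,0,0,-0.03]]]}}

```text
clock: 40.88
ee_pos: [0.4643, -0.192, 0.0556]
ee_rot: [-3.141, 0.002, 2.964]
wrist_force: [-0.3, -4.3, 4.5]
opening: 0.123
grasp_force: 61.2
```

{"api": "send_rows", "payload": {"moves": [[[-1,0,0,0,0,0,0.055],[-1,0,0,0,0,0,0.11],[-1,0,0,0,0,0,0.165],[-1,0,0,0,0,0,0.22],[-1,0,0,0,0,0,0.275],[-1,0,0,0,0,0,0.33],[-1,0,0,0,0,0,0.385],[-1,0,0,0,0,0,0.425],[-1,0,0,0,0,0,0.433],[-1,0,0,0,0,0,0.433]]]}}

```text
clock: 42.12
ee_pos: [0.4656, -0.1909, 0.0556]
ee_rot: [3.138, 0.0, 1.608]
wrist_force: [3.0, 3.6, 1.7]
opening: 0.125
grasp_force: 64.8
```

```bash
python3 -c "
from h import *
state();print(monitor.sense()['torque'].round(2))"
```

```text
t 42.12 pos [ 0.4656 -0.1909  0.0556] rpy [3.138 0.    1.608] F [3.  3.6 1.7] open 0.125 g 64.8
[ 0.5  -0.71  1.34]
```

At the stop. Now the left knob, with the same pattern.

{"api": "send_rows", "payload": {"moves": [[[-0.2,0,0,0,0,0,0],[-0.2,0,0,0,0,0,0],[-0.2,0,0,-0.2,0,0,0],[-0.2,0.2,-0.01,-0.4,0,0,-0.05],[-0.2,0.5,-0.03,-0.4,0,0,-0.11],[-0.2,0.868,-0.033,-0.4,0,0,-0.17],[-0.2,0.868,-0.033,-0.4,0,0,-0.23],[-0.2,0.868,-0.033,-0.4,0,0,-0.29],[-0.2,0.868,-0.033,-0.4,0,0,-0.35],[-0.2,0.868,-0.033,-0.4,0,0,-0.4]]]}}

```text
clock: 43.38
ee_pos: [0.4539, -0.0612, 0.1143]
ee_rot: [3.141, -0.001, 2.865]
wrist_force: [0.3, 0.3, 0.5]
opening: 0.401
grasp_force: 0.0
```

```bash
python3 - <<'E'
from h import *
D=lambda yaw:R.from_euler('xyz',[np.pi,0,yaw])
p=here();legs(p,[(np.array([.4546,-.0618,.11]),D(2.97)),(np.array([.4546,-.0618,.054]),D(2.97))])
E
```

```text
t 43.38 pos [ 0.4539 -0.0612  0.1143] rpy [ 3.141e+00 -1.000e-03  2.865e+00] F [0.3 0.3 0.5] open 0.401 g 0.0
[-0.006 -0.003  0.029  0.    -0.    -0.033]
[-0.006 -0.003  0.402  0.    -0.    -0.033]
```

{"api": "send_rows", "payload": {"moves": [[[-0.2,0,0,0.03,0,0,-0.033],[-0.2,0,0,0.2,0,0,-0.033],[-0.2,0,0,0.35,0,0,-0.033],[-0.2,0,0,0.4,0,0,-0.033],[-0.2,0,0,0.4,0,0,-0.033],[-1,0,0,0.4,0,0,-0.033],[-1,0,0,0.4,0,0,-0.033],[-1,0,0,0.4,0,0,-0.033]]]}}

```text
clock: 44.38
ee_pos: [0.4552, -0.0623, 0.0558]
ee_rot: [-3.141, 0.002, 2.964]
wrist_force: [-1.6, -3.8, 1.7]
opening: 0.126
grasp_force: 60.7
```

{"api": "send_rows", "payload": {"moves": [[[-1,0,0,0,0,0,0.055],[-1,0,0,0,0,0,0.11],[-1,0,0,0,0,0,0.165],[-1,0,0,0,0,0,0.22],[-1,0,0,0,0,0,0.275],[-1,0,0,0,0,0,0.33],[-1,0,0,0,0,0,0.385],[-1,0,0,0,0,0,0.425],[-1,0,0,0,0,0,0.433],[-1,0,0,0,0,0,0.433]]]}}

```text
clock: 45.62
ee_pos: [0.4563, -0.0615, 0.0558]
ee_rot: [3.137, 0.001, 1.607]
wrist_force: [4.3, -1.1, 0.6]
opening: 0.123
grasp_force: 64.5
```

```bash
python3 -c "
from h import *
state();print(monitor.sense()['torque'].round(2))"
```

```text
t 45.62 pos [ 0.4563 -0.0615  0.0558] rpy [3.137e+00 1.000e-03 1.607e+00] F [ 4.3 -1.1  0.6] open 0.123 g 64.5
[-0.12 -0.71  1.24]
```

{"api": "send_rows", "payload": {"moves": [[[-0.2,0,0,0,0,0,0],[-0.2,0,0,0,0,0,0],[-0.2,0,0,0,0,0,0],[-0.2,0,0,-0.2,0,0,0],[-0.2,0,0,-0.5,0,0,0],[-0.2,0.3,0,-0.9,0,0,0],[-0.2,0.7,0,-1,0,0,0],[-0.2,1,0,-1,0,0,0],[-0.2,1,0,-1,0,0,0]]]}}

```text
clock: 46.75
ee_pos: [0.4492, 0.0916, 0.2053]
ee_rot: [3.14, -0.002, 1.608]
wrist_force: [-0.1, 0.6, 0.2]
opening: 0.4
grasp_force: 0.0
```

{"api": "send_rows", "payload": {"moves": [[[-0.2,0.4,0,0,0,0,0],[-0.2,0.8,0,0,0,0,0],[-0.2,1,0,0,0,0,0],[-0.2,1,0,0,0,0,0],[-0.2,1,0,0,0,0,0]]]}}

```text
clock: 47.38
ee_pos: [0.4445, 0.2371, 0.2041]
ee_rot: [-3.141, 0.001, 1.602]
wrist_force: [-1.3, -0.5, -0.1]
opening: 0.398
grasp_force: 0.0
```

```bash
python3 - <<'E'
from m import *
r=snap('z');state();t=r['top'];s=r['side']
for c in blobs(gray(t)>120,(345,240,370,278),8):print('bar',c[0].round(1),c[1],c[2],plane('top',[c[0]],.02).round(4))
for n,bx in(('top',(325,228,432,285)),('side',(275,265,440,400))):
    for c in blobs(r[n].max(2)<38,bx,12): print(n,'knob',c[0].round(1),c[1],'yaw',axis(n,c[2],.045).round(3),[np.round(v,1) for v in c[2]])
for n,bx in(('top',(312,160,440,285)),('side',(275,190,440,400))):
    for c in blobs(wood(r[n]),bx,5): print(n,'peg',c[0].round(1),c[1],plane(n,[c[0]],.016)[0].round(4))
q=sub(gray(t),np.array([(127,234),(236,230),(242,358),(133,362)])*.3125+[300,165]-.34);P=plane('top',q,.022);print(P.round(4),P.mean(0).round(4))
E
```

```text
t 47.48 pos [0.4447 0.237  0.2044] rpy [-3.141  0.     1.601] F [-0.  -0.2  0.5] open 0.401 g 0.0
bar [356.7 257.5] 149 ((356.70855712890625, 257.96270751953125), (34.16324234008789, 4.257265567779541), 86.98721313476562) [[ 0.46   -0.1266  0.02  ]]
bar [360.5 277. ] 18 ((360.5, 277.0), (17.0, 0.0), 180.0) [[ 0.404  -0.1384  0.02  ]]
top knob [379.7 256. ] 56 yaw -1.82 [array([379.9, 256. ]), array([13.7,  5.8]), np.float64(15.9)]
top knob [423.9 254.3] 57 yaw -1.541 [array([424.5, 254.5]), array([ 5., 13.]), np.float64(90.0)]
top knob [335.1 257.9] 50 yaw -1.54 [array([334.5, 258. ]), array([ 4., 13.]), np.float64(90.0)]
side knob [411.  353.5] 118 yaw -1.446 [array([409.8, 354.6]), array([22.8,  8.5]), np.float64(29.1)]
top peg [329.1 179.4] 27 [ 0.6905 -0.0411  0.016 ]
top peg [342.5 180. ] 36 [ 0.6902 -0.0809  0.016 ]
top peg [329.6 187.5] 54 [ 0.6658 -0.0433  0.016 ]
top peg [343.6 188. ] 87 [ 0.6659 -0.0847  0.016 ]
side peg [360.3 225. ] 22 [ 0.6896 -0.0408  0.016 ]
side peg [354.7 229.2] 42 [ 0.6697 -0.0389  0.016 ]
side peg [374.3 233.3] 44 [ 0.6895 -0.0823  0.016 ]
side peg [368.9 237.8] 83 [ 0.6697 -0.081   0.016 ]
[[ 0.5154 -0.0713  0.022 ]
 [ 0.5232 -0.174   0.022 ]
 [ 0.404  -0.1811  0.022 ]
 [ 0.3983 -0.083   0.022 ]] [ 0.4602 -0.1273  0.022 ]
```

```bash
python3 - <<'E'
from m import *
print(tri([[329.6,187.5],[343.6,188]],[[354.7,229.2],[368.9,237.8]]).round(4))
for n in('top','side'):
    a=wood(cv2.imread(f'pics/{n}0.png'));b=wood(cv2.imread(f'pics/{n}_z.png'))
    for c in blobs(b&~a,(0,0,640,480),8): print(n,c[0].round(0),c[1])
t=cv2.imread('pics/top_z.png');m=wood(t)
for x in(326,330,341,344):print(x,''.join('#' if v else '.' for v in m[172:198,x]))
E
```

```text
[[ 6.639e-01 -4.290e-02  2.370e-02  0.000e+00]
 [ 6.640e-01 -8.430e-02  2.330e-02  2.000e-04]]
top [329. 179.] 27
top [342. 180.] 36
top [330. 188.] 54
top [344. 188.] 87
top [ 44. 373.] 69
top [ 55. 458.] 4389
side [197.  89.] 23
side [360. 225.] 22
side [355. 229.] 42
side [374. 233.] 44
side [369. 238.] 83
side [557. 276.] 10
side [553. 280.] 15
side [560. 283.] 10
side [564. 288.] 9
326 ......###......####.......
330 ......####..########......
341 .......###...#######......
344 .......###...#######......
```

```bash
python3 -c "
from cell import env
print(env.sign_off())"
```

```text
the job is handed in; nothing more can be done
None
```

The job is handed in after about 47 s of robot time, with no verdict returned. Three wooden pegs are visible in the tub; the fourth was released over it, shows nowhere else, and is probably under the others. The single panel lies right way up in the left bay, about 1 to 2 mm from its centre, and all three knobs are turned to their end stops.

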